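# Clamp the sample tubs on the platform shaker and set its load selector

### The arm

A 6-joint arm with a two-finger parallel gripper is mounted at the origin on the work surface. World frame = base frame: x ahead of the robot, y to its left, z up, the work surface at z = 0. Lengths are in m, angles in degrees, forces in N, time in s.
With the tool pointing down it reaches from about 0.35 to 0.875 m from the base axis. Payload 4.2 kg.
Tool frame: the origin (TCP) lies on the centre line of the jaws, within the pads' length; the fingertips stand 25 mm ahead of it and the grasp point (between the pads) lies 6 mm ahead of it; z points along the fingers, y is the line along which they close (so a half turn about z gives the same grasp; the last joint's range is limited). The gripper opens to 87 mm and grips with 3 to 60 N. Pads are 19 mm wide; open, the fingers measure 117 mm over their backs; the gripper's body (75 mm by 190 mm) begins 51 mm behind the grasp point.
Start: joints at [81.452, 22.042, 0.453, 0, -68.411, -14.817], TCP at [0.248, 0.574, 0.248] pointing down, gripper open.
Joint ranges: [-179.83, 179.83], [-69.29, 118.12], [-61.27, 80.66], [-181.25, 117.63], [-171.15, -9.14], [-177.46, 177.46]. Speed limits (degrees/s): [159.86, 159.86, 180, 180, 180, 180].

### API

Orientations are given as a 3x3 rotation matrix whose columns are the frame's x, y, z axes.
In Python, from station import r gives the robot as it stands.
- The arm moves only by the tool move_arm, never from a script. Its argument "series" is a list of rows, each an object with "grip": the opening, from 0 (shut) to 1 (fully open); "xyz": the shift along the tool's x, y, z in mm, a list of three; "angular": the turn, a rotation vector about the tool's x, y, z in rad, a list of three. A call has 1 to 10 rows; each row is the pose to reach, as a shift and turn from the pose commanded when the call began, along the tool's axes at that moment; what a row does not reach only later rows make up. A row lasts 1/10 s, in which the tool goes at most 50 mm and 8.59 degrees, less where a joint would pass 70% of its speed; a pose out of reach is approached as far as the arm can. A call with a gripper value outside its range is refused whole. The fingers move at their own pace and stop on an object; the grip force is fixed at half the most. Time passes only in rows, so rows that repeat a pose let the fingers close. It gives the time, the measured TCP pose, the force, the opening and the grip force at its end, in the units of the state.
- r.sense(): the state, without advancing time (a new reading comes with each control period).
- r.capture(name): name is "side" or "top"; returns a dict with "img" (420x560x3 uint8, red, green, blue), "camera_matrix" (3x3 intrinsics, pixels), "rvec" (rotation vector, rad) and "tvec" (3), from world to camera coordinates, as OpenCV has them. Camera axes: x right, y down, z forward; pixel columns grow to the right and rows downward; lengths in m; the calibration is good to about 2 mm. A picture is of the moment at which its call begins. There is no depth.
- r.finish_job(): hands the job in; it is judged then, once.
The state is a dict: "time_s": time; "joints": joint angles; "joint_velocities": joint speeds; "effort": joint torques, N m; "tcp_pos": TCP position; "ee_rot": TCP orientation; "wrist_force": force on the tool from outside, world axes, zero at the start; "moment": the same for the moment, N m; "gripper_width": opening from 0.0 (shut) to 1.0 (fully open); "gripper_force": force on a finger pad.
Only numpy, scipy, OpenCV 4.12 (cv2) and the standard library are available. Lean on these libraries where they do the work, as an engineer would, in place of code of your own. Each camera call takes 0.05 s, during which the arm holds its last target. There are 200 camera calls.

### The job

Load the platform shaker: loosen the clamp bar's wing knob, slide the bar back, stand all the closed sample tubs from the bench upright in one row on the mat between the front rail and the bar, then slide the bar up so that it holds them against the rail without play, and tighten the wing knob fully. Then turn the load selector clockwise from off by one click for each tub loaded. Leave the other things on the bench where they are.

Things in the scene. Friction and masses are not known exactly. Their poses are not given: they have to be found in the camera images.
- shaker: Fixed benchtop platform shaker: white housing, steel platform 270 x 310 mm with a dark ribbed mat, console on its left (+y) side, top at 115 mm. Origin on the bench under the platform's middle; x points away from the robot, y left, z up. Mat top: z = 97 mm, 288 mm long along y; steel lips 16 mm above it close the row at y = +-147 mm. Four tubs fit side by side at y = -102, -34, 34, 102 mm.
- front_rail (a point): Middle of the inner face (x = -82 mm) of the fixed front rail, at the height of the mat's top; axes as the shaker's. The rail runs along y on the robot's side of the mat, 12 mm thick, top 132 mm above the bench. A tub that touches it stands with its centre 30 mm from here along x.
- bar_face (a point): Middle of the clamp bar's face that looks to the front rail, 26 mm above the mat; moves with the bar. The bar is 284 mm long, 12 mm thick, top 132 mm above the bench.
- clamp_bar (a joint): Position of the clamp bar in m, growing as it slides straight back along the shaker's +x: 0 to 0.075. The gap between front rail and bar is 25 mm plus this; 60 mm tubs are gripped at 0.035. About 1.5 N moves it when the wing knob is loose, and pushing four tubs along the mat takes up to 10 N more; tight, the clamp holds it against 40 N.
- wing_knob (a joint): Angle of the bar's clamp knob in rad: 0 fully tight (end stop), grows as it is loosened, anticlockwise seen from above, to 1.4 (end stop). The clamp grips below 0.5; tight means 0 to 0.15, free beyond 0.7. Turning takes 0.1 N m, rising to 0.2 N m at tight; it stays where it is left.
- wing_grip (a point): On the wing knob's vertical axis at mid height of the wing, 160 mm above the bench, 60 mm behind the bar's face; turns with the knob. Black wing 64 mm long, 14 mm thick, 30 mm high, centred on the axis, its length along this point's y: pinch it across the point's x, from above. The bar can be slid by the gripped wing. The foot block below tops out at 124 mm.
- selector (a joint): Angle of the load selector in rad: 0 = off (end stop; so it starts), growing clockwise seen from above to 3.14. Six sprung clicks of 0.524 rad (30 degrees); let go, it settles into the nearest one; up to 0.09 N m to pass from click to click.
- selector_grip (a point): On the load selector's vertical axis, at mid height of its grip, 142 mm above the bench, on the console's top; turns with the knob. Black bar grip 52 mm long, 14 mm thick, 30 mm high, centred on the axis, its length along this point's x: pinch it across the point's y, from above. A white line on the end that points to -x at off is the pointer; white ticks mark the clicks.
- tub_a: Closed sample tub, cream plastic with a screw lid: upright cylinder 60 mm in diameter, 85 mm high, 0.17 to 0.35 kg; origin at the centre of its underside, z up. Two to four tubs are on the bench; an absent one reads None from the start.
- tub_b: Closed sample tub, cream plastic with a screw lid: upright cylinder 60 mm in diameter, 85 mm high, 0.17 to 0.35 kg; origin at the centre of its underside, z up. Two to four tubs are on the bench; an absent one reads None from the start.
- tub_c: Closed sample tub, cream plastic with a screw lid: upright cylinder 60 mm in diameter, 85 mm high, 0.17 to 0.35 kg; origin at the centre of its underside, z up. Two to four tubs are on the bench; an absent one reads None from the start.
- tub_d: Closed sample tub, cream plastic with a screw lid: upright cylinder 60 mm in diameter, 85 mm high, 0.17 to 0.35 kg; origin at the centre of its underside, z up. Two to four tubs are on the bench; an absent one reads None from the start.
- open_tub: Bystander: wide open tub without lid, 90 mm across, 80 mm high, origin under its centre.
- marker: Bystander: marker pen lying down, 130 mm long, 13 mm thick, origin under its middle.
- thermometer: Bystander: white hand-held thermometer, 120 x 64 x 30 mm, lying flat, origin under its middle.
- spare_lid: Bystander: loose flat lid, 62 mm across, 12 mm thick, origin under its centre.
- sauce_bottle: Bystander: upright bottle, 56 mm across, 170 mm high, origin under its centre.
- spoon: Bystander: steel spoon, 200 mm long, lying down, origin near its middle.

How it is judged:
By the outcome, as a careful person would: the job done as asked, in the order asked, and still so for the second after the job is handed in, with the robot touching nothing.
Of tub_b, tub_c, tub_d only 1 to 3 are there at a start; the rules pass over those that are not, and their reading is None.
At some moment in a run one of tub_a, tub_b, tub_c, tub_d may be knocked a few centimetres aside while the robot is not near it.
It also fails if it takes over 210 s, if anything falls off the work surface, if the arm or the gripper's body presses on something with over 40 N, if the wrist force passes 120 N, or if a joint passes its speed limit or range.

## Working session

There is one attempt and no reset: what is moved stays moved. The work goes in short steps, Python scripts to look and compute and a tool call to move; the robot and the scene stay as the last step left them, time stands still between calls to the robot, and variables do not carry over. Pictures are saved under pics/ and viewed, at most 14 in all, crops included, and the job is handed in when it is done.

Besides the shell and the picture viewer there is one more tool, called by a JSON object that holds its "api" and its "payload", one argument or row to a line. move_arm: Moves the arm, as the interface text tells. Its arguments: {"type":"object","properties":{"series":{"type":"array"}},"required":["series"]}

```bash
ls; mkdir -p pics
python3 - <<'E'
from station import r
import cv2,numpy as np
s=r.sense()
print({k:np.round(v,3).tolist() if v is not None else None for k,v in s.items()})
for n in("top","side"):
    c=r.capture(n); cv2.imwrite(f"pics/{n}0.png",cv2.cvtColor(c["img"],cv2.COLOR_RGB2BGR))
    R=cv2.Rodrigues(np.array(c["rvec"]))[0]; print(n,c["camera_matrix"],-R.T@np.array(c["tvec"]).ravel())
    print(R)
E
```

```text
pics
{'time_s': 0.0, 'joints': [81.449, 22.088, 0.379, -0.027, -68.411, -14.819], 'joint_velocities': [0.003, -0.017, 0.016, 0.03, 0.025, -0.085], 'effort': [0.001, -39.067, 18.741, 4.22, 0.011, -0.0], 'tcp_pos': [0.248, 0.573, 0.246], 'ee_rot': [[0.918, -0.397, -0.001], [-0.397, -0.918, -0.002], [0.0, 0.002, -1.0]], 'wrist_force': [0.285, -0.086, -0.021], 'moment': [-0.025, 0.0, -0.044], 'gripper_force': 0.0, 'gripper_width': 1.003}
top [[493.94196231   0.         287.17378676]
 [  0.         493.94196231 208.27494204]
 [  0.           0.           1.        ]] [ 0.35860416 -0.04635313  1.43433024]
[[ 0.0039866  -0.99998819  0.002781  ]
 [-0.98868994 -0.00435847 -0.14991064]
 [ 0.14992099 -0.00215191 -0.98869564]]
side [[409.40122918   0.         271.49985391]
 [  0.         409.40122918 210.77149286]
 [  0.           0.           1.        ]] [ 0.45930855 -0.78414095  0.75386501]
[[ 0.98912089 -0.14647644 -0.01358383]
 [-0.1061219  -0.64655799 -0.75544749]
 [ 0.10187252  0.74867044 -0.65506837]]
```

View pics/top0.png

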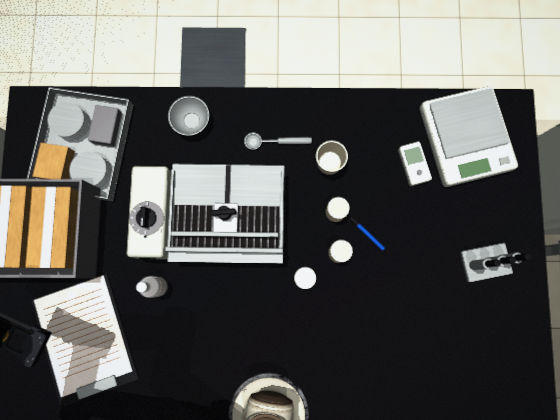

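View pics/side0.png

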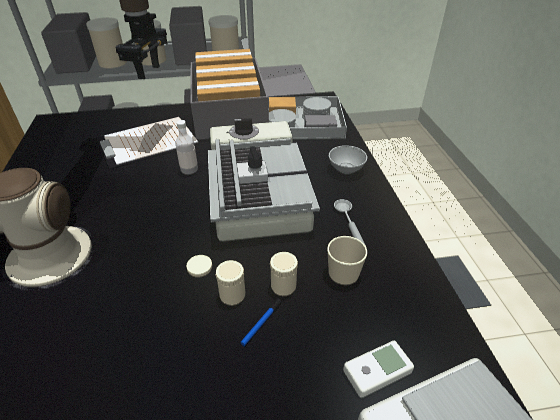

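The top view shows two closed tubs at (338,209) and (341,251). The flat spare lid is at (305,278) and the open tub at (332,155). The shaker is at about (225,213), with the wing knob at (224,212) and the selector at (146,217). The side view agrees: two tubs at (231,283) and (284,273).

```bash
cat > h.py <<'E'
from station import r
import cv2,numpy as np
def cap(n):
    c=r.capture(n); c["R"]=cv2.Rodrigues(np.array(c["rvec"]))[0]; c["t"]=np.array(c["tvec"]).ravel(); return c
def px2w(c,u,v,z):
    d=c["R"].T@np.linalg.inv(c["camera_matrix"])@np.array([u,v,1.]); o=-c["R"].T@c["t"]
    return o+d*(z-o[2])/d[2]
def w2px(c,p):
    return cv2.projectPoints(np.array(p,float).reshape(-1,1,3),np.array(c["rvec"]),np.array(c["tvec"]),c["camera_matrix"],None)[0].reshape(-1,2)
def crop(c,u0,v0,u1,v1,k,name):
    cv2.imwrite(name,cv2.resize(cv2.cvtColor(c["img"][v0:v1,u0:u1],cv2.COLOR_RGB2BGR),None,fx=k,fy=k,interpolation=cv2.INTER_CUBIC))
def blobs(c,box,z,thr=170,amin=150):
    u0,v0,u1,v1=box; m=(c["img"][v0:v1,u0:u1].min(2)>thr).astype(np.uint8)
    n,l,st,ce=cv2.connectedComponentsWithStats(m)
    for i in range(1,n):
        if st[i,4]>=amin:
            u,v=ce[i]+[u0,v0]; print("px",np.round([u,v],1),"n",st[i,4],"w",np.round(px2w(c,u,v,z),4),"diam mm",np.round(2*np.sqrt(st[i,4]/np.pi)*np.linalg.norm(px2w(c,u+1,v,z)-px2w(c,u,v,z))*1e3,1))
E
python3 - <<'E'
from h import *
c=cap("top"); crop(c,120,155,295,270,4.5,"pics/t1.png")
blobs(c,(295,180,370,290),0.085)
s=cap("side"); crop(s,195,110,330,245,4.4,"pics/s1.png")
E
```

```text
px [338.1 207.5] n 350 w [ 0.5661 -0.1899  0.085 ] diam mm 58.4
px [341.1 250.7] n 369 w [ 0.4468 -0.1968  0.085 ] diam mm 59.2
px [304.9 277.8] n 358 w [ 0.3733 -0.0981  0.085 ] diam mm 57.8
```

View pics/t1.png

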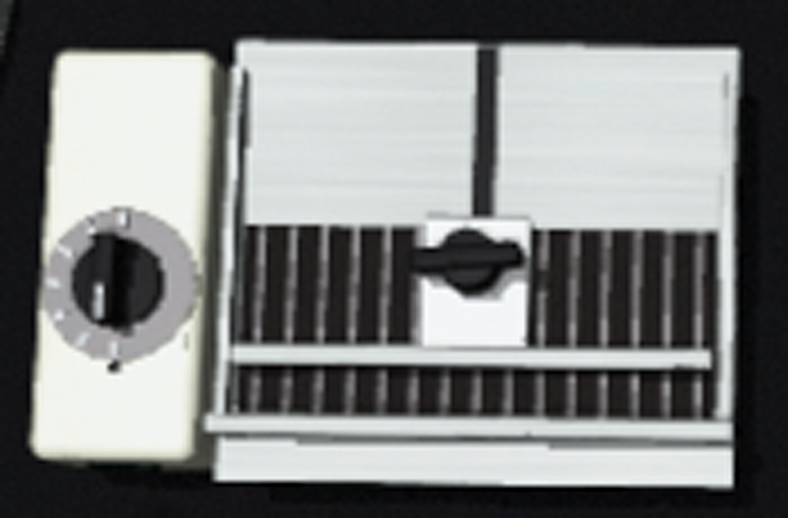

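View pics/s1.png

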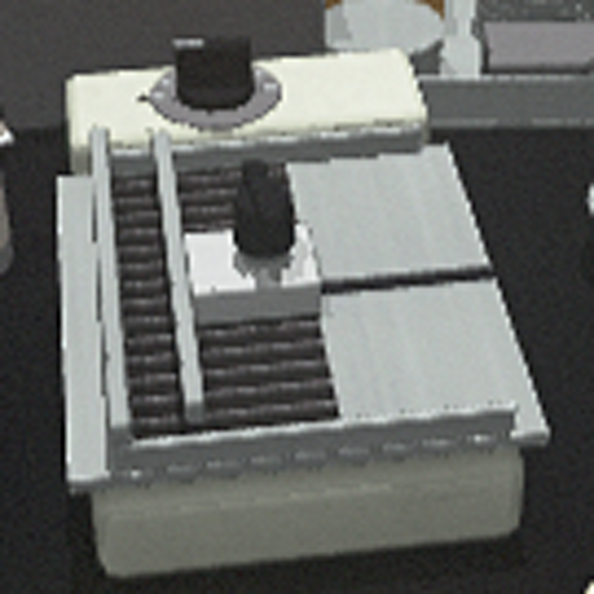

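The top crop gives the bar's top from (231,355) to (711,361), the rail's inner edge from (207,416) to (733,424), the wing at (467,257) lying along y, and the selector grip around (117,275). The side crop agrees, with the wing standing on the foot block behind the bar.

Run:
```python
from h import *
c=cap("top"); s=cap("side")
f=lambda x,y,z:px2w(c,(x+.5)/4.5-.5+120,(y+.5)/4.5-.5+155,z)
g=lambda x,y,z:px2w(s,(x+.5)/4.4-.5+195,(y+.5)/4.4-.5+110,z)
P=lambda n,*a:print(n,*[np.round(q,4) for q in a])
a,b=f(231,355,.132),f(711,361,.132);P("bar ends",a,b,(a+b)/2,np.linalg.norm(a-b),np.degrees(np.arctan2((a-b)[0],(a-b)[1])))
a,b=f(207,416,.132),f(733,424,.132);P("rail inner",a,b,(a+b)/2,np.linalg.norm(a-b),np.degrees(np.arctan2((a-b)[0],(a-b)[1])))
a,b=f(235,40,.095),f(740,48,.095);P("plat back",a,b,(a+b)/2,np.linalg.norm(a-b),np.degrees(np.arctan2((a-b)[0],(a-b)[1])))
a,b=f(414,260,.175),f(523,253,.175);P("wing top",a,b,(a+b)/2,np.linalg.norm(a-b))
P("sel disc z115",(f(42,285,.118)+f(200,285,.118))/2,(f(120,208,.118)+f(120,363,.118))/2)
P("sel grip top z157",f(104,235,.157),f(104,320,.157),f(130,240,.157))
P("side: wing top",g(252,165,.175)); P("side sel top",g(175,40,.157),g(250,40,.157)); P("side bar ends",g(155,132,.132),g(195,415,.132))
P("side rail ends top",g(100,130,.132),g(122,430,.132))
```

```text
bar ends [0.4873 0.2579 0.132 ] [ 0.4849 -0.0242  0.132 ] [0.4861 0.1169 0.132 ] 0.2821 0.4746
rail inner [0.4514 0.2705 0.132 ] [ 0.448  -0.0373  0.132 ] [0.4497 0.1166 0.132 ] 0.3079 0.6311
plat back [0.6861 0.2717 0.095 ] [ 0.6825 -0.0401  0.095 ] [0.6843 0.1158 0.095 ] 0.3119 0.6633
wing top [0.538  0.1454 0.175 ] [0.5423 0.0831 0.175 ] [0.5402 0.1143 0.175 ] 0.0624
sel disc z115 [0.5303 0.3284 0.118 ] [0.5302 0.329  0.118 ]
sel grip top z157 [0.5544 0.3286 0.157 ] [0.5048 0.3262 0.157 ] [0.5516 0.3133 0.157 ]
side: wing top [0.5358 0.1389 0.175 ]
side sel top [0.5038 0.3349 0.157 ] [0.5545 0.3261 0.157 ]
side bar ends [0.4827 0.2586 0.132 ] [ 0.4835 -0.0365  0.132 ]
side rail ends top [0.4469 0.2673 0.132 ] [ 0.4439 -0.0426  0.132 ]
```

```bash
cat >> h.py <<'E'
from scipy.spatial.transform import Rotation as Ro
def goal(x,y,z,phi):
    """tool shift/turn to put the TCP at x,y,z pointing down with tool x at world angle phi (deg)"""
    s=r.sense(); R=np.array(s["ee_rot"]); a=np.radians(phi)
    D=np.array([[np.cos(a),np.sin(a),0],[np.sin(a),-np.cos(a),0],[0,0,-1]])
    print("goal xyz mm",np.round(R.T@(np.array([x,y,z])-s["tcp_pos"])*1e3,1),"ang",np.round(Ro.from_matrix(R.T@D).as_rotvec(),3))
def st():
    s=r.sense(); R=np.array(s["ee_rot"]); print("t",round(s["time_s"],2),"tcp",np.round(s["tcp_pos"],4),"phi",round(np.degrees(np.arctan2(R[1,0],R[0,0])),2),"q",np.round(s["joints"],1),"F",np.round(s["wrist_force"],1),"M",np.round(s["moment"],2),"g",round(s["gripper_width"]*87,1),round(s["gripper_force"],1))
E
python3 -c "
from h import *
goal(.540,.115,.245,-86)"
```

```text
goal xyz mm [450.1 305.1   2.4] ang [ 1.000e-03 -0.000e+00  1.093e+00]
```

{"api": "move_arm", "payload": {
  "series": [
    {"grip":1,"xyz":[450,305,0],"angular":[0,0,1.093]},
    {"grip":1,"xyz":[450,305,0],"angular":[0,0,1.093]},
    {"grip":1,"xyz":[450,305,0],"angular":[0,0,1.093]},
    {"grip":1,"xyz":[450,305,0],"angular":[0,0,1.093]},
    {"grip":1,"xyz":[450,305,0],"angular":[0,0,1.093]},
    {"grip":1,"xyz":[450,305,0],"angular":[0,0,1.093]},
    {"grip":1,"xyz":[450,305,0],"angular":[0,0,1.093]},
    {"grip":1,"xyz":[450,305,0],"angular":[0,0,1.093]},
    {"grip":1,"xyz":[450,305,0],"angular":[0,0,1.093]},
    {"grip":1,"xyz":[450,305,0],"angular":[0,0,1.093]}
  ]
}}

```text
time_s: 1.3
tcp_pos: [0.5173, 0.1502, 0.2479]
ee_rot: [[0.07, -0.998, 0.001], [-0.998, -0.07, 0.0], [-0.0, -0.001, -1.0]]
wrist_force: [0.9, 0.5, -0.8]
gripper_width: 0.999
gripper_force: 0.0
```

```bash
python3 -c "
from h import *
st(); goal(.540,.115,.166,-86)"
```

```text
t 1.3 tcp [0.5173 0.1502 0.2479] phi -85.97 q [ 33.5  13.6 -11.7  -0.  -64.6 -29.4] F [ 0.9  0.5 -0.8] M [ 0.17 -0.16  0.05] g 87.0 0.0
goal xyz mm [ 36.8 -20.1  81.9] ang [-0.001  0.     0.   ]
```

{"api": "move_arm", "payload": {
  "series": [
    {"grip":1,"xyz":[37,-20,0],"angular":[0,0,0]},
    {"grip":1,"xyz":[37,-20,0],"angular":[0,0,0]},
    {"grip":1,"xyz":[37,-20,0],"angular":[0,0,0]}
  ]
}}

```text
time_s: 1.6
tcp_pos: [0.5393, 0.1155, 0.2472]
ee_rot: [[0.067, -0.998, -0.001], [-0.998, -0.067, -0.0], [0.0, 0.001, -1.0]]
wrist_force: [-0.6, 0.5, -0.2]
gripper_width: 0.995
gripper_force: 0.0
```

```bash
python3 -c "
from h import *
st(); goal(.540,.115,.166,-86)
c=cap('top'); crop(c,170,150,290,240,6,'pics/t2.png')
c=cap('side'); print(w2px(c,[[.54,.115,.16],r.sense()['tcp_pos']]))"
```

```text
t 1.6 tcp [0.5393 0.1155 0.2472] phi -86.13 q [ 28.9  14.9 -10.   -0.  -65.1 -25.1] F [-0.6  0.5 -0.2] M [ 0.12 -0.02  0.02] g 86.6 0.0
goal xyz mm [ 0.6 -0.7 81.2] ang [ 0.001 -0.    -0.002]
[[254.73892264 156.73707018]
 [252.70618481 126.60240257]]
```

{"api": "move_arm", "payload": {
  "series": [
    {"grip":1,"xyz":[0.6,-0.7,50],"angular":[0,0,0]},
    {"grip":1,"xyz":[0.6,-0.7,81],"angular":[0,0,0]},
    {"grip":1,"xyz":[0.6,-0.7,81],"angular":[0,0,0]},
    {"grip":0,"xyz":[0.6,-0.7,81],"angular":[0,0,0]},
    {"grip":0,"xyz":[0.6,-0.7,81],"angular":[0,0,0]},
    {"grip":0,"xyz":[0.6,-0.7,81],"angular":[0,0,0]},
    {"grip":0,"xyz":[0.6,-0.7,81],"angular":[0,0,0]},
    {"grip":0,"xyz":[0.6,-0.7,81],"angular":[0,0,0]}
  ]
}}

```text
time_s: 2.5
tcp_pos: [0.5401, 0.1162, 0.1674]
ee_rot: [[0.07, -0.998, 0.001], [-0.998, -0.07, 0.001], [-0.001, -0.002, -1.0]]
wrist_force: [0.2, 0.2, -0.0]
gripper_width: 0.63
gripper_force: 0.0
```

```bash
python3 -c "
from h import *
st()"
```

```text
t 2.5 tcp [0.5401 0.1162 0.1674] phi -85.99 q [ 29.   19.1 -16.4   0.  -54.3 -24.9] F [ 0.2  0.2 -0. ] M [0.04 0.01 0.  ] g 54.8 0.0
```

Fingers close at about 65 mm/s, so wait.

{"api": "move_arm", "payload": {
  "series": [
    {"grip":0,"xyz":[0,0,0],"angular":[0,0,0]},
    {"grip":0,"xyz":[0,0,0],"angular":[0,0,0]},
    {"grip":0,"xyz":[0,0,0],"angular":[0,0,0]},
    {"grip":0,"xyz":[0,0,0],"angular":[0,0,0]},
    {"grip":0,"xyz":[0,0,0],"angular":[0,0,0]},
    {"grip":0,"xyz":[0,0,0],"angular":[0,0,0]},
    {"grip":0,"xyz":[0,0,0],"angular":[0,0,0]},
    {"grip":0,"xyz":[0,0,0],"angular":[0,0,0]}
  ]
}}

```text
time_s: 3.3
tcp_pos: [0.5402, 0.116, 0.1667]
ee_rot: [[0.07, -0.998, 0.001], [-0.998, -0.07, 0.0], [-0.0, -0.001, -1.0]]
wrist_force: [2.8, -1.0, -0.0]
gripper_width: 0.409
gripper_force: 30.0
```

```bash
python3 -c "
from h import *
st()"
```

```text
t 3.3 tcp [0.5402 0.116  0.1667] phi -85.98 q [ 28.9  19.2 -16.4   0.  -54.3 -24.9] F [ 2.8 -1.  -0. ] M [-0.24 -0.96 -0.06] g 35.6 30.0
```

{"api": "move_arm", "payload": {
  "series": [
    {"grip":0.6,"xyz":[0,0,0],"angular":[0,0,0]},
    {"grip":0.6,"xyz":[0,0,0],"angular":[0,0,0]},
    {"grip":0.6,"xyz":[0,0,-9],"angular":[0,0,0]},
    {"grip":0,"xyz":[0,0,-9],"angular":[0,0,0]},
    {"grip":0,"xyz":[0,0,-9],"angular":[0,0,0]},
    {"grip":0,"xyz":[0,0,-9],"angular":[0,0,0]},
    {"grip":0,"xyz":[0,0,-9],"angular":[0,0,0]},
    {"grip":0,"xyz":[0,0,-9],"angular":[0,0,0]},
    {"grip":0,"xyz":[0,0,-9],"angular":[0,0,0]},
    {"grip":0,"xyz":[0,0,-9],"angular":[0,0,0]}
  ]
}}

```text
time_s: 4.3
tcp_pos: [0.5402, 0.116, 0.1754]
ee_rot: [[0.07, -0.998, 0.001], [-0.998, -0.07, 0.0], [0.0, -0.001, -1.0]]
wrist_force: [3.0, 0.6, -1.1]
gripper_width: 0.156
gripper_force: 30.0
```

```bash
python3 -c "
from h import *
st()"
```

```text
t 4.3 tcp [0.5402 0.116  0.1754] phi -85.97 q [ 28.9  18.7 -15.8   0.  -55.5 -24.9] F [ 3.   0.6 -1.1] M [ 0.   -0.47  0.02] g 13.6 30.0
```

{"api": "move_arm", "payload": {
  "series": [
    {"grip":0,"xyz":[0,0,0],"angular":[0,0,-0.13]},
    {"grip":0,"xyz":[0,0,0],"angular":[0,0,-0.26]},
    {"grip":0,"xyz":[0,0,0],"angular":[0,0,-0.39]},
    {"grip":0,"xyz":[0,0,0],"angular":[0,0,-0.52]},
    {"grip":0,"xyz":[0,0,0],"angular":[0,0,-0.65]},
    {"grip":0,"xyz":[0,0,0],"angular":[0,0,-0.78]},
    {"grip":0,"xyz":[0,0,0],"angular":[0,0,-0.91]},
    {"grip":0,"xyz":[0,0,0],"angular":[0,0,-1.04]},
    {"grip":0,"xyz":[0,0,0],"angular":[0,0,-1.15]},
    {"grip":0,"xyz":[0,0,0],"angular":[0,0,-1.15]}
  ]
}}

```text
time_s: 5.3
tcp_pos: [0.54, 0.1165, 0.1754]
ee_rot: [[0.939, -0.344, 0.001], [-0.344, -0.939, 0.001], [0.0, -0.001, -1.0]]
wrist_force: [1.4, 2.1, -2.1]
gripper_width: 0.159
gripper_force: 30.0
```

```bash
python3 -c "
from h import *
st(); p=r.sense()['tcp_pos']; a=np.radians(-.6);goal(p[0]+.062*np.cos(a),p[1]+.062*np.sin(a),p[2],-86+65.9)"
```

```text
t 5.3 tcp [0.54   0.1165 0.1754] phi -20.09 q [ 29.   18.7 -15.8  -0.  -55.5  40.9] F [ 1.4  2.1 -2.1] M [ 0.46 -0.31  0.04] g 13.8 30.0
goal xyz mm [ 58.4 -20.7   0. ] ang [-0.001 -0.     0.   ]
```

{"api": "move_arm", "payload": {
  "series": [
    {"grip":0,"xyz":[5.8,-2.1,0],"angular":[0,0,0]},
    {"grip":0,"xyz":[11.7,-4.1,0],"angular":[0,0,0]},
    {"grip":0,"xyz":[17.5,-6.2,0],"angular":[0,0,0]},
    {"grip":0,"xyz":[23.4,-8.3,0],"angular":[0,0,0]},
    {"grip":0,"xyz":[29.2,-10.3,0],"angular":[0,0,0]},
    {"grip":0,"xyz":[35,-12.4,0],"angular":[0,0,0]},
    {"grip":0,"xyz":[40.9,-14.5,0],"angular":[0,0,0]},
    {"grip":0,"xyz":[46.7,-16.5,0],"angular":[0,0,0]},
    {"grip":0,"xyz":[52.6,-18.6,0],"angular":[0,0,0]},
    {"grip":0,"xyz":[58.4,-20.7,0],"angular":[0,0,0]}
  ]
}}

```text
time_s: 6.3
tcp_pos: [0.6024, 0.1158, 0.1755]
ee_rot: [[0.939, -0.344, 0.0], [-0.344, -0.939, 0.001], [-0.0, -0.001, -1.0]]
wrist_force: [-1.2, 4.8, 0.5]
gripper_width: 0.156
gripper_force: 30.0
```

```bash
python3 -c "
from h import *
st(); c=cap('top'); crop(c,120,130,370,290,3.2,'pics/t3.png')
blobs(c,(295,180,370,290),0.085)
"
```

```text
t 6.3 tcp [0.6024 0.1158 0.1755] phi -20.12 q [ 26.   24.2  -7.   -0.  -58.7  43.9] F [-1.2  4.8  0.5] M [1.4  0.45 0.06] g 13.6 30.0
px [338.  207.4] n 351 w [ 0.5661 -0.1899  0.085 ] diam mm 58.5
px [341.1 250.7] n 369 w [ 0.4468 -0.1968  0.085 ] diam mm 59.2
px [304.9 277.8] n 358 w [ 0.3733 -0.0981  0.085 ] diam mm 57.8
```

View pics/t3.png

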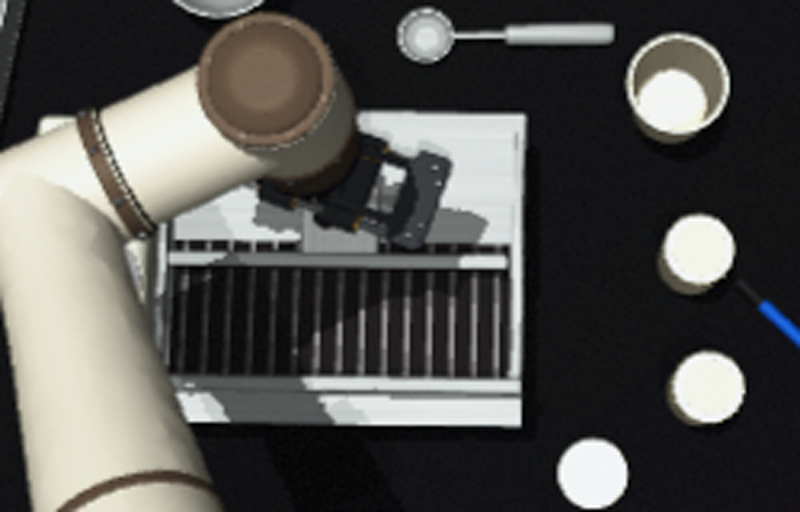

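The bar is back (its top at crop (340,260)), leaving about 92 mm clear. The tubs at crop (700,247) and (709,387) have not moved. I'll release the wing and go to the first tub.

{"api": "move_arm", "payload": {
  "series": [
    {"grip":0.5,"xyz":[0,0,0],"angular":[0,0,0]},
    {"grip":0.5,"xyz":[0,0,0],"angular":[0,0,0]},
    {"grip":0.5,"xyz":[0,0,0],"angular":[0,0,0]},
    {"grip":0.5,"xyz":[0,0,0],"angular":[0,0,0]},
    {"grip":1,"xyz":[0,0,-45],"angular":[0,0,0]},
    {"grip":1,"xyz":[0,0,-80],"angular":[0,0,0]},
    {"grip":1,"xyz":[0,0,-80],"angular":[0,0,0]}
  ]
}}

```text
time_s: 7.05
tcp_pos: [0.6045, 0.1157, 0.2622]
ee_rot: [[0.939, -0.343, 0.012], [-0.343, -0.939, 0.003], [0.01, -0.007, -1.0]]
wrist_force: [-0.4, -0.1, -0.0]
gripper_width: 0.686
gripper_force: 0.0
```

```bash
python3 -c "
from h import *
st(); goal(.566,-.19,.255,-90.6)
"
```

```text
t 7.05 tcp [0.6045 0.1157 0.2622] phi -20.06 q [ 26.   20.2  -0.2   0.2 -68.9  43.9] F [-0.4 -0.1 -0. ] M [ 0.01 -0.    0.  ] g 59.7 0.0
goal xyz mm [ 68.7 300.4   5.9] ang [-0.012 -0.005  1.231]
```

{"api": "move_arm", "payload": {
  "series": [
    {"grip":1,"xyz":[69,300,3],"angular":[0,0,1.231]},
    {"grip":1,"xyz":[69,300,3],"angular":[0,0,1.231]},
    {"grip":1,"xyz":[69,300,3],"angular":[0,0,1.231]},
    {"grip":1,"xyz":[69,300,3],"angular":[0,0,1.231]},
    {"grip":1,"xyz":[69,300,3],"angular":[0,0,1.231]},
    {"grip":1,"xyz":[69,300,3],"angular":[0,0,1.231]},
    {"grip":1,"xyz":[69,300,3],"angular":[0,0,1.231]},
    {"grip":1,"xyz":[69,300,3],"angular":[0,0,1.231]},
    {"grip":1,"xyz":[69,300,3],"angular":[0,0,1.231]},
    {"grip":1,"xyz":[69,300,3],"angular":[0,0,1.231]}
  ]
}}

```text
time_s: 8.05
tcp_pos: [0.563, -0.1905, 0.2523]
ee_rot: [[-0.012, -1.0, -0.001], [-1.0, 0.012, -0.0], [0.0, 0.001, -1.0]]
wrist_force: [-0.4, 0.2, -0.2]
gripper_width: 1.005
gripper_force: 0.0
```

```bash
python3 -c "
from h import *
st(); goal(.566,-.19,.067,-90.6)
c=cap('side'); crop(c,180,180,400,340,3,'pics/s4.png'); print(w2px(c,[[.566,-.19,.085],[.447,-.197,.085]]))
"
```

```text
t 8.05 tcp [ 0.563  -0.1905  0.2523] phi -90.67 q [ -3.1  18.9  -3.6   0.  -67.5   2.4] F [-0.4  0.2 -0.2] M [ 0.1  -0.07  0.02] g 87.4 0.0
goal xyz mm [ -0.6  -3.2 185.3] ang [ 0.001 -0.    -0.001]
[[284.13628012 261.07360125]
 [229.88530225 270.08295423]]
```

View pics/s4.png

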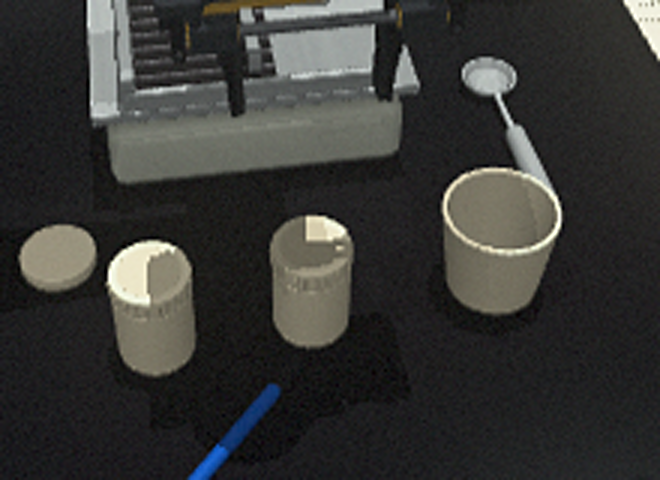

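Lid centres at crop (312,245) and (150,272) match my predictions of (312,243) and (150,270). Descend and grasp.

{"api": "move_arm", "payload": {
  "series": [
    {"grip":1,"xyz":[-0.6,-3,50],"angular":[0,0,0]},
    {"grip":1,"xyz":[-0.6,-3,100],"angular":[0,0,0]},
    {"grip":1,"xyz":[-0.6,-3,145],"angular":[0,0,0]},
    {"grip":1,"xyz":[-0.6,-3,185],"angular":[0,0,0]},
    {"grip":1,"xyz":[-0.6,-3,185],"angular":[0,0,0]},
    {"grip":0,"xyz":[-0.6,-3,185],"angular":[0,0,0]},
    {"grip":0,"xyz":[-0.6,-3,185],"angular":[0,0,0]},
    {"grip":0,"xyz":[-0.6,-3,185],"angular":[0,0,0]},
    {"grip":0,"xyz":[-0.6,-3,185],"angular":[0,0,0]},
    {"grip":0,"xyz":[-0.6,-3,185],"angular":[0,0,0]}
  ]
}}

```text
time_s: 9.1
tcp_pos: [0.5663, -0.1896, 0.0692]
ee_rot: [[-0.011, -1.0, 0.0], [-1.0, 0.011, -0.0], [0.0, -0.0, -1.0]]
wrist_force: [-3.5, 1.2, 7.3]
gripper_width: 0.685
gripper_force: 30.0
```

{"api": "move_arm", "payload": {
  "series": [
    {"grip":0,"xyz":[0,0,0],"angular":[0,0,0]},
    {"grip":0,"xyz":[0,0,0],"angular":[0,0,0]},
    {"grip":0,"xyz":[0,0,-30],"angular":[0,0,0]},
    {"grip":0,"xyz":[0,0,-70],"angular":[0,0,0]},
    {"grip":0,"xyz":[0,0,-120],"angular":[0,0,0]},
    {"grip":0,"xyz":[0,0,-170],"angular":[0,0,0]},
    {"grip":0,"xyz":[0,0,-190],"angular":[0,0,0]},
    {"grip":0,"xyz":[0,0,-190],"angular":[0,0,0]}
  ]
}}

```text
time_s: 9.9
tcp_pos: [0.5682, -0.1897, 0.2622]
ee_rot: [[-0.011, -1.0, 0.01], [-1.0, 0.011, -0.001], [0.001, -0.01, -1.0]]
wrist_force: [0.7, -0.5, -1.5]
gripper_width: 0.685
gripper_force: 30.0
```

```bash
python3 -c "
from h import *
st(); goal(.485,.0825,.255,-90.6)
"
```

```text
t 9.9 tcp [ 0.5682 -0.1897  0.2622] phi -90.62 q [ -3.   18.7  -2.4   0.  -68.3   2.4] F [ 0.7 -0.5 -1.5] M [ 0.12 -0.16  0.02] g 59.6 30.0
goal xyz mm [-271.3   86.2    6.1] ang [-0.01  -0.001 -0.   ]
```

{"api": "move_arm", "payload": {
  "series": [
    {"grip":0,"xyz":[-40,12,0],"angular":[0,0,0]},
    {"grip":0,"xyz":[-85,27,0],"angular":[0,0,0]},
    {"grip":0,"xyz":[-130,41,0],"angular":[0,0,0]},
    {"grip":0,"xyz":[-175,56,0],"angular":[0,0,0]},
    {"grip":0,"xyz":[-220,70,0],"angular":[0,0,0]},
    {"grip":0,"xyz":[-255,81,0],"angular":[0,0,0]},
    {"grip":0,"xyz":[-271,86,0],"angular":[0,0,0]},
    {"grip":0,"xyz":[-271,86,0],"angular":[0,0,0]},
    {"grip":0,"xyz":[-271,86,0],"angular":[0,0,0]}
  ]
}}

```text
time_s: 10.8
tcp_pos: [0.4827, 0.0824, 0.2562]
ee_rot: [[-0.01, -1.0, -0.003], [-1.0, 0.01, -0.001], [0.001, 0.003, -1.0]]
wrist_force: [-0.3, 0.0, -1.1]
gripper_width: 0.68
gripper_force: 30.0
```

```bash
python3 -c "
from h import *
st(); goal(.485,.0825,.168,-90.6)
"
```

```text
t 10.8 tcp [0.4827 0.0824 0.2562] phi -90.59 q [ 28.7   8.5 -17.1  -0.  -64.6 -29.3] F [-0.3  0.  -1.1] M [ 0.06 -0.02 -0.01] g 59.2 30.0
goal xyz mm [-0.2 -2.5 88.2] ang [ 0.003 -0.001  0.   ]
```

{"api": "move_arm", "payload": {
  "series": [
    {"grip":0,"xyz":[0,-2.5,40],"angular":[0,0,0]},
    {"grip":0,"xyz":[0,-2.5,70],"angular":[0,0,0]},
    {"grip":0,"xyz":[0,-2.5,84],"angular":[0,0,0]},
    {"grip":0,"xyz":[0,-2.5,88],"angular":[0,0,0]},
    {"grip":0,"xyz":[0,-2.5,88],"angular":[0,0,0]}
  ]
}}

```text
time_s: 11.3
tcp_pos: [0.486, 0.0815, 0.1689]
ee_rot: [[-0.012, -1.0, -0.001], [-1.0, 0.012, -0.001], [0.001, 0.001, -1.0]]
wrist_force: [0.3, 0.4, -2.1]
gripper_width: 0.684
gripper_force: 30.0
```

```bash
python3 -c "
from h import *
st()"
```

```text
t 11.3 tcp [0.486  0.0815 0.1689] phi -90.71 q [ 28.4  13.7 -24.2   0.  -52.2 -29.2] F [ 0.3  0.4 -2.1] M [ 0.09 -0.09 -0.04] g 59.5 30.0
```

{"api": "move_arm", "payload": {
  "series": [
    {"grip":0,"xyz":[0,0,1.5],"angular":[0,0,0]},
    {"grip":0,"xyz":[0,0,2.5],"angular":[0,0,0]},
    {"grip":0,"xyz":[0,0,2.5],"angular":[0,0,0]}
  ]
}}

```text
time_s: 11.6
tcp_pos: [0.4863, 0.0825, 0.1677]
ee_rot: [[-0.011, -1.0, 0.001], [-1.0, 0.011, 0.001], [-0.001, -0.001, -1.0]]
wrist_force: [-0.0, 0.0, -1.4]
gripper_width: 0.682
gripper_force: 30.0
```

```bash
python3 -c "
from h import *
st()"
```

```text
t 11.6 tcp [0.4863 0.0825 0.1677] phi -90.64 q [ 28.5  13.7 -24.3   0.  -51.8 -29.2] F [-0.   0.  -1.4] M [ 0.08 -0.02 -0.03] g 59.3 30.0
```

{"api": "move_arm", "payload": {
  "series": [
    {"grip":0,"xyz":[0,0,1],"angular":[0,0,0]},
    {"grip":0,"xyz":[0,0,2],"angular":[0,0,0]},
    {"grip":0,"xyz":[0,0,3],"angular":[0,0,0]},
    {"grip":0,"xyz":[0,0,3],"angular":[0,0,0]}
  ]
}}

```text
time_s: 12.0
tcp_pos: [0.4862, 0.0826, 0.1662]
ee_rot: [[-0.01, -1.0, 0.001], [-1.0, 0.01, -0.0], [0.0, -0.001, -1.0]]
wrist_force: [-4.2, 0.6, 8.7]
gripper_width: 0.68
gripper_force: 30.0
```

```bash
python3 -c "
from h import *
st()"
```

```text
t 12.0 tcp [0.4862 0.0826 0.1662] phi -90.59 q [ 28.6  13.8 -24.5   0.  -51.6 -29.2] F [-4.2  0.6  8.7] M [ 0.29  1.43 -0.09] g 59.2 30.0
```

Contact, so release and rise.

{"api": "move_arm", "payload": {
  "series": [
    {"grip":0,"xyz":[0,0,-0.7],"angular":[0,0,0]},
    {"grip":1,"xyz":[0,0,-0.7],"angular":[0,0,0]},
    {"grip":1,"xyz":[0,0,-0.7],"angular":[0,0,0]},
    {"grip":1,"xyz":[0,0,-0.7],"angular":[0,0,0]},
    {"grip":1,"xyz":[0,0,-0.7],"angular":[0,0,0]},
    {"grip":1,"xyz":[0,0,-0.7],"angular":[0,0,0]},
    {"grip":1,"xyz":[0,0,-45],"angular":[0,0,0]},
    {"grip":1,"xyz":[0,0,-90],"angular":[0,0,0]},
    {"grip":1,"xyz":[0,0,-90],"angular":[0,0,0]}
  ]
}}

```text
time_s: 12.9
tcp_pos: [0.4895, 0.0835, 0.2605]
ee_rot: [[-0.01, -1.0, 0.013], [-1.0, 0.01, 0.004], [-0.004, -0.013, -1.0]]
wrist_force: [0.6, 0.3, 0.3]
gripper_width: 1.001
gripper_force: 0.0
```

```bash
python3 -c "
from h import *
st(); goal(.447,-.197,.25,-90.6);c=cap('top');blobs(c,(230,120,370,290),0.085)
"
```

```text
t 12.9 tcp [0.4895 0.0835 0.2605] phi -90.55 q [ 28.5   8.5 -16.4   0.2 -64.3 -29.2] F [0.6 0.3 0.3] M [ 0.1  -0.11  0.01] g 87.1 0.0
goal xyz mm [280.9  39.9   8.8] ang [-0.013  0.004  0.001]
px [330.5 159.8] n 422 w [ 0.7014 -0.1703  0.085 ] diam mm 65.0
px [261.9 185.9] n 1803 w [0.6258 0.0213 0.085 ] diam mm 133.3
px [341.1 250.7] n 369 w [ 0.4468 -0.1968  0.085 ] diam mm 59.2
px [304.9 277.8] n 358 w [ 0.3733 -0.0981  0.085 ] diam mm 57.8
```

{"api": "move_arm", "payload": {
  "series": [
    {"grip":1,"xyz":[45,6,0],"angular":[0,0,0]},
    {"grip":1,"xyz":[94,13,3],"angular":[0,0,0]},
    {"grip":1,"xyz":[142,20,4],"angular":[0,0,0]},
    {"grip":1,"xyz":[190,27,4],"angular":[0,0,0]},
    {"grip":1,"xyz":[238,34,4],"angular":[0,0,0]},
    {"grip":1,"xyz":[270,38,4],"angular":[0,0,0]},
    {"grip":1,"xyz":[281,40,4],"angular":[0,0,0]},
    {"grip":1,"xyz":[281,40,4],"angular":[0,0,0]}
  ]
}}

```text
time_s: 13.75
tcp_pos: [0.442, -0.199, 0.2488]
ee_rot: [[-0.014, -1.0, -0.002], [-1.0, 0.014, 0.001], [-0.001, 0.002, -1.0]]
wrist_force: [0.6, 0.8, -1.1]
gripper_width: 0.998
gripper_force: 0.0
```

```bash
python3 -c "
from h import *
st(); goal(.447,-.197,.067,-90.6);c=cap('side');crop(c,180,100,400,340,2.4,'pics/s5.png')
c=cap('top');blobs(c,(230,120,370,290),0.085)
"
```

```text
t 13.75 tcp [ 0.442  -0.199   0.2488] phi -90.8 q [ -5.    8.3 -18.4  -0.  -63.5   4.2] F [ 0.6  0.8 -1.1] M [ 0.11 -0.02 -0.02] g 86.8 0.0
goal xyz mm [ -2.   -5.3 181.8] ang [ 0.002  0.001 -0.003]
px [330.6 159.7] n 423 w [ 0.7015 -0.1704  0.085 ] diam mm 65.1
px [256.1 185.7] n 2051 w [0.6263 0.0373 0.085 ] diam mm 142.1
px [277.9 244.1] n 3451 w [ 0.4641 -0.0243  0.085 ] diam mm 181.1
px [332.7 232.7] n 1294 w [ 0.4959 -0.1745  0.085 ] diam mm 111.4
px [236.8 231.8] n 320 w [0.4972 0.0887 0.085 ] diam mm 55.3
px [242.9 258.2] n 231 w [0.4253 0.0706 0.085 ] diam mm 46.6
```

View pics/s5.png

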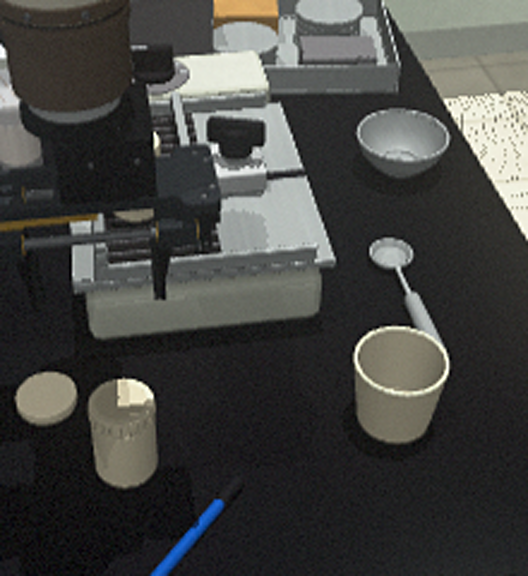

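Tub 2's lid is at crop (121,407), so it hasn't moved. Tub 1 stands on the mat, partly hidden by the gripper. Grasp tub 2.

{"api": "move_arm", "payload": {
  "series": [
    {"grip":1,"xyz":[-2,-5,50],"angular":[0,0,0]},
    {"grip":1,"xyz":[-2,-5,100],"angular":[0,0,0]},
    {"grip":1,"xyz":[-2,-5,145],"angular":[0,0,0]},
    {"grip":1,"xyz":[-2,-5,181],"angular":[0,0,0]},
    {"grip":1,"xyz":[-2,-5,181],"angular":[0,0,0]},
    {"grip":0,"xyz":[-2,-5,181],"angular":[0,0,0]},
    {"grip":0,"xyz":[-2,-5,181],"angular":[0,0,0]},
    {"grip":0,"xyz":[-2,-5,181],"angular":[0,0,0]},
    {"grip":0,"xyz":[-2,-5,181],"angular":[0,0,0]},
    {"grip":0,"xyz":[-2,-5,181],"angular":[0,0,0]}
  ]
}}

```text
time_s: 14.85
tcp_pos: [0.4484, -0.1963, 0.0701]
ee_rot: [[-0.011, -1.0, 0.002], [-1.0, 0.011, -0.0], [0.0, -0.002, -1.0]]
wrist_force: [-0.0, 0.1, -0.2]
gripper_width: 0.628
gripper_force: 0.0
```

{"api": "move_arm", "payload": {
  "series": [
    {"grip":0,"xyz":[0,0,0],"angular":[0,0,0]},
    {"grip":0,"xyz":[0,0,0],"angular":[0,0,0]},
    {"grip":0,"xyz":[0,0,-30],"angular":[0,0,0]},
    {"grip":0,"xyz":[0,0,-70],"angular":[0,0,0]},
    {"grip":0,"xyz":[0,0,-120],"angular":[0,0,0]},
    {"grip":0,"xyz":[0,0,-170],"angular":[0,0,0]},
    {"grip":0,"xyz":[0,0,-215],"angular":[0,0,0]},
    {"grip":0,"xyz":[0,0,-225],"angular":[0,0,0]},
    {"grip":0,"xyz":[0,0,-225],"angular":[0,0,0]}
  ]
}}

```text
time_s: 15.75
tcp_pos: [0.4485, -0.1963, 0.296]
ee_rot: [[-0.011, -1.0, 0.005], [-1.0, 0.011, -0.0], [0.0, -0.005, -1.0]]
wrist_force: [-0.7, 0.3, -0.9]
gripper_width: 0.006
gripper_force: 0.0
```

```bash
python3 -c "
from h import *
st(); goal(.486,.1505,.29,-90.6)
c=cap('top');blobs(c,(200,200,300,255),.182,150,100);crop(c,160,150,360,290,4,'pics/t6.png')
"
```

```text
t 15.75 tcp [ 0.4485 -0.1963  0.296 ] phi -90.64 q [ -4.6   6.6 -13.4  -0.  -69.7   3.9] F [-0.7  0.3 -0.9] M [ 0.15 -0.07 -0.01] g 0.5 0.0
goal xyz mm [-347.2  -33.5    6.1] ang [-0.005 -0.    -0.001]
px [220.7 206.3] n 444 w [0.5528 0.1214 0.182 ] diam mm 61.0
px [274.3 226.7] n 2582 w [ 0.5007 -0.0164  0.182 ] diam mm 146.2
px [233.7 232.2] n 365 w [0.4864 0.0868 0.182 ] diam mm 54.8
px [226.5 249.6] n 214 w [0.4421 0.1042 0.182 ] diam mm 41.8
```

View pics/t6.png

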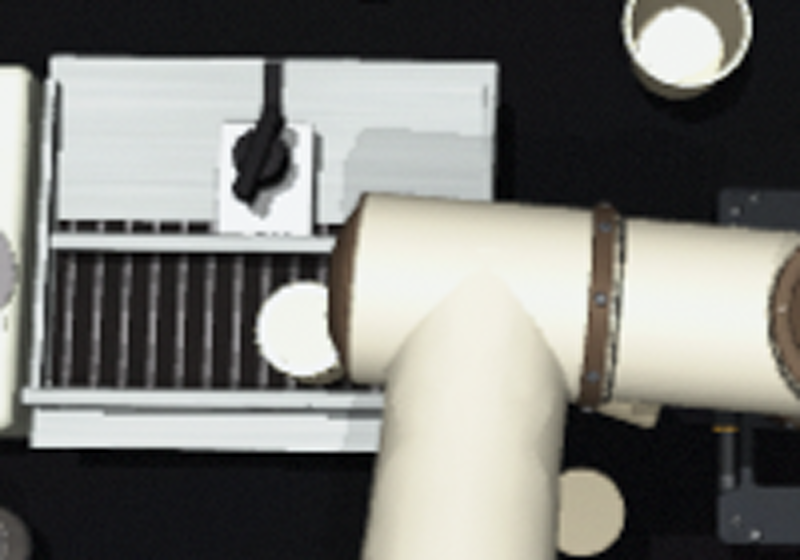

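The grip closed on nothing, so the tub was knocked aside; something cream shows at crop (630,410). I'll move clear and look.

{"api": "move_arm", "payload": {
  "series": [
    {"grip":1,"xyz":[-45,0,0],"angular":[0,0,0]},
    {"grip":1,"xyz":[-93,-10,0],"angular":[0,0,0]},
    {"grip":1,"xyz":[-140,-20,0],"angular":[0,0,0]},
    {"grip":1,"xyz":[-185,-40,0],"angular":[0,0,0]},
    {"grip":1,"xyz":[-230,-60,0],"angular":[0,0,0]},
    {"grip":1,"xyz":[-275,-80,0],"angular":[0,0,0]},
    {"grip":1,"xyz":[-320,-90,0],"angular":[0,0,0]},
    {"grip":1,"xyz":[-320,-90,0],"angular":[0,0,0]}
  ]
}}

```text
time_s: 16.6
tcp_pos: [0.5416, 0.127, 0.2899]
ee_rot: [[-0.006, -1.0, -0.006], [-1.0, 0.006, -0.002], [0.002, 0.006, -1.0]]
wrist_force: [-0.6, -0.9, -0.5]
gripper_width: 0.651
gripper_force: 0.0
```

```bash
python3 -c "
from h import *
st()
c=cap('top');blobs(c,(290,180,370,290),.085,150,100)
s=cap('side');blobs(s,(170,230,330,330),.085,150,100)
a=c['img'][130:290,160:400]; b=s['img'][180:340,160:400]
cv2.imwrite('pics/b7.png',cv2.resize(cv2.cvtColor(np.hstack([a,b]),cv2.COLOR_RGB2BGR),None,fx=1.66,fy=1.66))
"
```

```text
t 16.6 tcp [0.5416 0.127  0.2899] phi -90.35 q [ 29.9  13.9  -5.1  -0.1 -71.3 -30.2] F [-0.6 -0.9 -0.5] M [ 0.02  0.03 -0.01] g 56.6 0.0
px [311.7 242.2] n 538 w [ 0.4696 -0.1167  0.085 ] diam mm 71.6
px [304.8 277.7] n 368 w [ 0.3735 -0.0977  0.085 ] diam mm 58.6
px [239.9 252.9] n 554 w [ 0.4726 -0.1504  0.085 ] diam mm 59.4
px [198.7 264. ] n 375 w [ 0.3812 -0.1691  0.085 ] diam mm 47.7
```

View pics/b7.png

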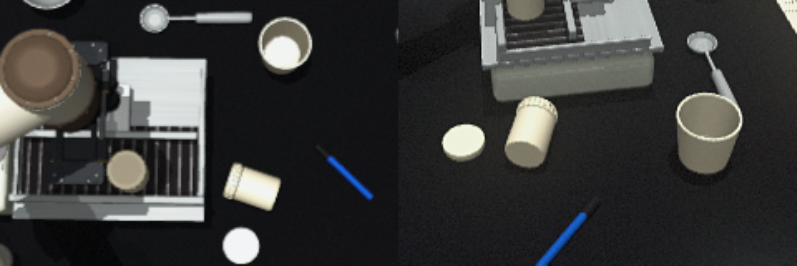

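The tub has toppled: it lies at composite (252,187) in the top view, lid end at (232,182) pointing to +y. I'll measure its axis, then pick it up and stand it on the bench.

```bash
python3 -c "
from h import *
for n,box in (('top',(290,220,345,262)),('side',(215,230,262,285))):
    c=cap(n);u0,v0,u1,v1=box; m=(c['img'][v0:v1,u0:u1].max(2)>80).astype(np.uint8)
    k,l,stt,ce=cv2.connectedComponentsWithStats(m); i=1+np.argmax(stt[1:,4]); cnt=np.argwhere(l==i)[:,::-1].astype(np.float32)+[u0,v0]
    b=cv2.boxPoints(cv2.minAreaRect(cnt.astype(np.float32))); print(n,stt[i,4]); print(np.hstack([b,[px2w(c,*p,.03) for p in b]]).round(4))
c=cap('top'); print('centre z.045',px2w(c,311.7,242.2,.045)); print('marker',px2w(c,351.6,219.2,.006),px2w(c,383,248,.006))
"
```

```text
top 652
[[ 2.931e+02  2.477e+02  4.583e-01 -6.670e-02  3.000e-02]
 [ 3.001e+02  2.267e+02  5.184e-01 -8.660e-02  3.000e-02]
 [ 3.298e+02  2.366e+02  4.904e-01 -1.713e-01  3.000e-02]
 [ 3.228e+02  2.576e+02  4.306e-01 -1.509e-01  3.000e-02]]
side 1373
[[ 2.170e+02  2.300e+02  4.228e-01 -8.700e-03  3.000e-02]
 [ 2.610e+02  2.300e+02  5.343e-01 -2.690e-02  3.000e-02]
 [ 2.610e+02  2.800e+02  5.135e-01 -1.892e-01  3.000e-02]
 [ 2.170e+02  2.800e+02  4.151e-01 -1.735e-01  3.000e-02]]
centre z.045 [ 0.47295688 -0.11882686  0.045     ]
marker [ 0.5437955  -0.23745931  0.006     ] [ 0.46025032 -0.32696483  0.006     ]
```

```bash
python3 -c "
from h import *
st(); goal(.473,-.123,.2,-108.3)"
```

```text
t 16.85 tcp [0.5408 0.1216 0.293 ] phi -90.7 q [ 29.4  13.5  -5.2  -0.  -71.4 -30.1] F [-0.4  0.9  0.1] M [ 0.09 -0.02 -0.02] g 76.2 0.0
goal xyz mm [245.4  64.6  93.4] ang [ 0.002 -0.001  0.307]
```

{"api": "move_arm", "payload": {
  "series": [
    {"grip":1,"xyz":[45,12,0],"angular":[0,0,0.1]},
    {"grip":1,"xyz":[92,24,0],"angular":[0,0,0.2]},
    {"grip":1,"xyz":[138,36,0],"angular":[0,0,0.307]},
    {"grip":1,"xyz":[185,50,0],"angular":[0,0,0.307]},
    {"grip":1,"xyz":[225,60,10],"angular":[0,0,0.307]},
    {"grip":1,"xyz":[245,65,50],"angular":[0,0,0.307]},
    {"grip":1,"xyz":[245,65,93],"angular":[0,0,0.307]},
    {"grip":1,"xyz":[245,65,93],"angular":[0,0,0.307]},
    {"grip":1,"xyz":[245,65,93],"angular":[0,0,0.307]}
  ]
}}

```text
time_s: 17.75
tcp_pos: [0.4736, -0.1224, 0.2019]
ee_rot: [[-0.313, -0.95, -0.0], [-0.95, 0.313, -0.001], [0.001, -0.0, -1.0]]
wrist_force: [0.8, 0.4, 1.1]
gripper_width: 1.0
gripper_force: 0.0
```

```bash
python3 -c "
from h import *
st(); goal(.473,-.123,.037,-108.3)
s=cap('side'); crop(s,170,170,390,330,3,'pics/s8.png')"
```

```text
t 17.75 tcp [ 0.4736 -0.1224  0.2019] phi -108.26 q [  4.6  11.2 -22.1   0.1 -56.7 -22.9] F [0.8 0.4 1.1] M [ 0.04 -0.12  0.06] g 87.0 0.0
goal xyz mm [  0.6   0.4 164.9] ang [-0.    -0.001  0.001]
```

View pics/s8.png

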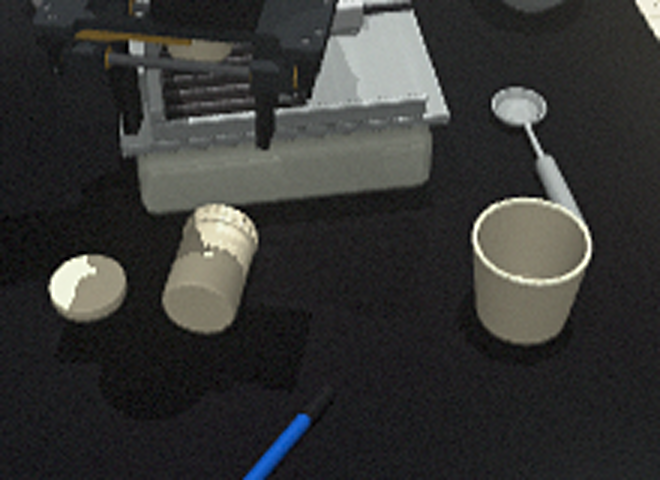

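The tub lies at crop (210,268) with the gripper above it and aligned. Lower and grip.

{"api": "move_arm", "payload": {
  "series": [
    {"grip":1,"xyz":[0,0,50],"angular":[0,0,0]},
    {"grip":1,"xyz":[0,0,95],"angular":[0,0,0]},
    {"grip":1,"xyz":[0,0,130],"angular":[0,0,0]},
    {"grip":1,"xyz":[0,0,155],"angular":[0,0,0]},
    {"grip":1,"xyz":[0,0,163],"angular":[0,0,0]},
    {"grip":1,"xyz":[0,0,163],"angular":[0,0,0]},
    {"grip":0,"xyz":[0,0,163],"angular":[0,0,0]},
    {"grip":0,"xyz":[0,0,163],"angular":[0,0,0]},
    {"grip":0,"xyz":[0,0,163],"angular":[0,0,0]},
    {"grip":0,"xyz":[0,0,163],"angular":[0,0,0]}
  ]
}}

```text
time_s: 18.8
tcp_pos: [0.4739, -0.1214, 0.0389]
ee_rot: [[-0.313, -0.95, 0.001], [-0.95, 0.313, 0.0], [-0.0, -0.001, -1.0]]
wrist_force: [-0.8, -0.2, -0.7]
gripper_width: 0.722
gripper_force: 0.0
```

{"api": "move_arm", "payload": {
  "series": [
    {"grip":0,"xyz":[0,0,0],"angular":[0,0,0]},
    {"grip":0,"xyz":[0,0,0],"angular":[0,0,0]},
    {"grip":0,"xyz":[0,0,0],"angular":[0,0,0]}
  ]
}}

```text
time_s: 19.1
tcp_pos: [0.4738, -0.1215, 0.0386]
ee_rot: [[-0.313, -0.95, 0.0], [-0.95, 0.313, -0.0], [0.0, -0.0, -1.0]]
wrist_force: [-1.3, 0.5, 6.0]
gripper_width: 0.68
gripper_force: 30.0
```

```bash
python3 -c "
from h import *
st(); goal(.52,-.18,.2,-180)"
```

```text
t 19.1 tcp [ 0.4738 -0.1215  0.0386] phi -108.21 q [  4.7  24.5 -32.8   0.  -32.7 -22.9] F [-1.3  0.5  6. ] M [ 0.41  0.44 -0.07] g 59.2 30.0
goal xyz mm [  41.1  -62.2 -161.4] ang [-0.     0.     1.253]
```

{"api": "move_arm", "payload": {
  "series": [
    {"grip":0,"xyz":[0,0,-40],"angular":[0,0,0]},
    {"grip":0,"xyz":[0,-20,-80],"angular":[0,0,0.14]},
    {"grip":0,"xyz":[20,-40,-120],"angular":[0,0,0.28]},
    {"grip":0,"xyz":[41,-62,-160],"angular":[0,0,0.42]},
    {"grip":0,"xyz":[41,-62,-160],"angular":[0,0,0.56]},
    {"grip":0,"xyz":[41,-62,-160],"angular":[0,0,0.7]},
    {"grip":0,"xyz":[41,-62,-160],"angular":[0,0,0.84]},
    {"grip":0,"xyz":[41,-62,-160],"angular":[0,0,0.98]},
    {"grip":0,"xyz":[41,-62,-160],"angular":[0,0,1.12]},
    {"grip":0,"xyz":[41,-62,-160],"angular":[0,0,1.253]}
  ]
}}

```text
time_s: 20.1
tcp_pos: [0.5189, -0.1796, 0.1967]
ee_rot: [[-1.0, 0.006, -0.003], [0.006, 1.0, 0.001], [0.003, 0.001, -1.0]]
wrist_force: [0.3, -0.5, -2.9]
gripper_width: 0.683
gripper_force: 30.0
```

```bash
python3 -c "
from h import *
st(); 
R=np.array(r.sense()['ee_rot']); a=np.radians(20)
D=np.array([[-np.sin(a),0,np.cos(a)],[0,1,0],[-np.cos(a),0,-np.sin(a)]]); print(np.linalg.det(D),Ro.from_matrix(R.T@D).as_rotvec(), R.round(2))"
```

```text
t 20.1 tcp [ 0.5189 -0.1796  0.1967] phi 179.64 q [ -2.2  17.2 -14.5  -0.1 -58.4 -88.1] F [ 0.3 -0.5 -2.9] M [ 0.07 -0.17 -0.03] g 59.4 30.0
1.0 [-0.00310966 -1.22426628 -0.00609325] [[-1.    0.01 -0.  ]
 [ 0.01  1.    0.  ]
 [ 0.    0.   -1.  ]]
```

{"api": "move_arm", "payload": {
  "series": [
    {"grip":0,"xyz":[-20,-22,0],"angular":[0,-0.12,0]},
    {"grip":0,"xyz":[-40,-45,0],"angular":[0,-0.25,0]},
    {"grip":0,"xyz":[-60,-67,0],"angular":[0,-0.38,0]},
    {"grip":0,"xyz":[-81,-90,0],"angular":[0,-0.5,0]},
    {"grip":0,"xyz":[-81,-90,0],"angular":[0,-0.63,0]},
    {"grip":0,"xyz":[-81,-90,0],"angular":[0,-0.75,0]},
    {"grip":0,"xyz":[-81,-90,0],"angular":[0,-0.88,0]},
    {"grip":0,"xyz":[-81,-90,0],"angular":[0,-1.0,0]},
    {"grip":0,"xyz":[-81,-90,0],"angular":[0,-1.12,0]},
    {"grip":0,"xyz":[-81,-90,0],"angular":[0,-1.22,0]}
  ]
}}

```text
time_s: 21.1
tcp_pos: [0.5939, -0.2643, 0.1879]
ee_rot: [[-0.548, -0.017, 0.837], [0.01, 1.0, 0.027], [-0.837, 0.023, -0.547]]
wrist_force: [-0.5, 0.6, -5.3]
gripper_width: 0.681
gripper_force: 30.0
```

```bash
python3 -c "
from h import *
st(); print(np.array(r.sense()['ee_rot']).round(3))
s=cap('side'); crop(s,150,100,430,310,2.8,'pics/s9.png')"
```

```text
t 21.1 tcp [ 0.5939 -0.2643  0.1879] phi 178.96 q [-33.   17.9 -14.1 -78.2 -29.3   5.8] F [-0.5  0.6 -5.3] M [0.08 2.74 0.27] g 59.2 30.0
[[-0.548 -0.017  0.837]
 [ 0.01   1.     0.027]
 [-0.837  0.023 -0.547]]
```

View pics/s9.png

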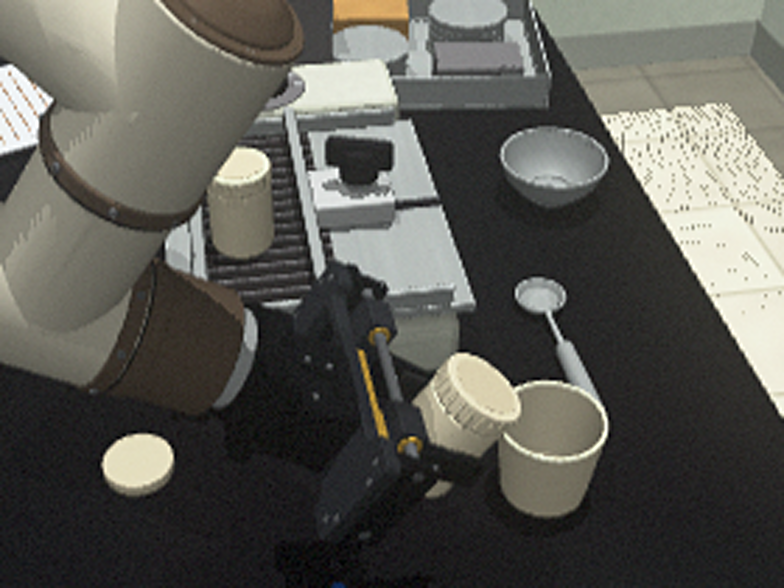

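Tub 1 stands upright on the mat at crop (240,205). The second tub is held tilted with its lid up and outward at (475,385). Tilt it further.

{"api": "move_arm", "payload": {
  "series": [
    {"grip":0,"xyz":[0,0,0],"angular":[0,-0.1,0]},
    {"grip":0,"xyz":[0,0,0],"angular":[0,-0.2,0]},
    {"grip":0,"xyz":[0,0,0],"angular":[0,-0.25,0]},
    {"grip":0,"xyz":[0,0,0],"angular":[0,-0.25,0]},
    {"grip":0,"xyz":[0,0,0],"angular":[0,-0.25,0]}
  ]
}}

```text
time_s: 21.65
tcp_pos: [0.5935, -0.2649, 0.1871]
ee_rot: [[-0.33, -0.017, 0.944], [0.018, 1.0, 0.024], [-0.944, 0.025, -0.33]]
wrist_force: [1.0, 0.9, -2.9]
gripper_width: 0.682
gripper_force: 30.0
```

```bash
cat >> h.py <<'E'
def goalp(x,y,z,p):
    s=r.sense(); R=np.array(s["ee_rot"]); a=np.radians(p)
    D=np.array([[-np.sin(a),0,np.cos(a)],[0,1,0],[-np.cos(a),0,-np.sin(a)]])
    print(R.round(3)); print("goal",np.round(R.T@(np.array([x,y,z])-s["tcp_pos"])*1e3,1),"ang",np.round(Ro.from_matrix(R.T@D).as_rotvec(),3))
E
python3 -c "
from h import *
st(); goalp(.59,-.265,.1,15)
"
```

```text
t 21.65 tcp [ 0.5935 -0.2649  0.1871] phi 176.83 q [ -45.6   23.   -20.2 -106.1  -46.    40.6] F [ 1.   0.9 -2.9] M [-0.05  2.67 -0.02] g 59.3 30.0
[[-0.33  -0.017  0.944]
 [ 0.018  1.     0.024]
 [-0.944  0.025 -0.33 ]]
goal [83.3 -2.2 25.4] ang [ 0.023 -0.074 -0.019]
```

```bash
python3 -c "
from h import *
goalp(.62,-.275,.09,12)
"
```

```text
[[-0.33  -0.017  0.944]
 [ 0.018  1.     0.024]
 [-0.944  0.025 -0.33 ]]
goal [ 82.7 -13.   56.8] ang [ 0.023 -0.127 -0.02 ]
```

{"api": "move_arm", "payload": {
  "series": [
    {"grip":0,"xyz":[-6,-10,25],"angular":[0.02,-0.04,-0.02]},
    {"grip":0,"xyz":[15,-13,34],"angular":[0.023,-0.08,-0.02]},
    {"grip":0,"xyz":[40,-13,42],"angular":[0.023,-0.127,-0.02]},
    {"grip":0,"xyz":[65,-13,51],"angular":[0.023,-0.127,-0.02]},
    {"grip":0,"xyz":[83,-13,57],"angular":[0.023,-0.127,-0.02]},
    {"grip":0,"xyz":[83,-13,57],"angular":[0.023,-0.127,-0.02]}
  ]
}}

```text
time_s: 22.25
tcp_pos: [0.6217, -0.273, 0.0882]
ee_rot: [[-0.208, -0.004, 0.978], [0.001, 1.0, 0.005], [-0.978, 0.002, -0.208]]
wrist_force: [-0.2, 0.2, -3.8]
gripper_width: 0.684
gripper_force: 30.0
```

```bash
python3 -c "
from h import *
st(); goalp(.62,-.275,.048,12)
s=cap('side'); crop(s,130,100,410,310,2.8,'pics/s10.png')
"
```

```text
t 22.25 tcp [ 0.6217 -0.273   0.0882] phi 179.65 q [ -49.6   41.2  -23.1 -122.6  -62.6   68. ] F [-0.2  0.2 -3.8] M [0.04 2.85 0.07] g 59.5 30.0
[[-0.208 -0.004  0.978]
 [ 0.001  1.     0.005]
 [-0.978  0.002 -0.208]]
goal [39.7 -2.   6.7] ang [ 0.005 -0.001 -0.001]
```

View pics/s10.png

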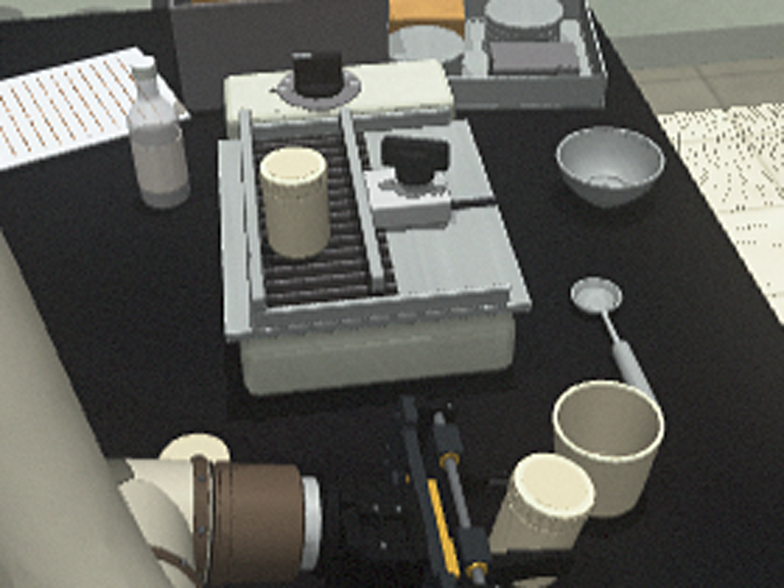

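The tub is almost upright at crop (550,510), and the wrist clears the bench and the lid. Lower slowly.

{"api": "move_arm", "payload": {
  "series": [
    {"grip":0,"xyz":[12,-1,2],"angular":[0,0,0]},
    {"grip":0,"xyz":[24,-2,4],"angular":[0,0,0]},
    {"grip":0,"xyz":[32,-2,6],"angular":[0,0,0]},
    {"grip":0,"xyz":[36,-2,6.5],"angular":[0,0,0]},
    {"grip":0,"xyz":[38,-2,7],"angular":[0,0,0]},
    {"grip":0,"xyz":[38,-2,7],"angular":[0,0,0]}
  ]
}}

```text
time_s: 22.9
tcp_pos: [0.6208, -0.2772, 0.0529]
ee_rot: [[-0.202, 0.0, 0.979], [-0.002, 1.0, -0.001], [-0.979, -0.002, -0.202]]
wrist_force: [-0.3, 0.4, -3.6]
gripper_width: 0.681
gripper_force: 30.0
```

```bash
python3 -c "
from h import *
st()"
```

```text
t 22.9 tcp [ 0.6208 -0.2772  0.0529] phi -179.51 q [ -50.5   46.3  -23.1 -124.2  -65.8   72.8] F [-0.3  0.4 -3.6] M [0.   2.83 0.04] g 59.2 30.0
```

{"api": "move_arm", "payload": {
  "series": [
    {"grip":0,"xyz":[2,0,0.4],"angular":[0,0,0]},
    {"grip":0,"xyz":[4,0,0.8],"angular":[0,0,0]},
    {"grip":0,"xyz":[5.5,0,1.1],"angular":[0,0,0]},
    {"grip":0,"xyz":[5.5,0,1.1],"angular":[0,0,0]}
  ]
}}

```text
time_s: 23.3
tcp_pos: [0.6207, -0.2771, 0.0474]
ee_rot: [[-0.202, 0.0, 0.979], [-0.002, 1.0, -0.0], [-0.979, -0.002, -0.202]]
wrist_force: [-0.1, -0.4, -2.5]
gripper_width: 0.683
gripper_force: 30.0
```

```bash
python3 -c "
from h import *
st()"
```

```text
t 23.3 tcp [ 0.6207 -0.2771  0.0474] phi -179.44 q [ -50.5   47.   -23.  -124.4  -66.3   73.4] F [-0.1 -0.4 -2.5] M [ 0.02  2.81 -0.01] g 59.4 30.0
```

{"api": "move_arm", "payload": {
  "series": [
    {"grip":0,"xyz":[1.5,0,0.3],"angular":[0,0,0]},
    {"grip":0,"xyz":[3,0,0.6],"angular":[0,0,0]},
    {"grip":0,"xyz":[3,0,0.6],"angular":[0,0,0]}
  ]
}}

```text
time_s: 23.6
tcp_pos: [0.6209, -0.2772, 0.0467]
ee_rot: [[-0.196, -0.001, 0.981], [-0.003, 1.0, 0.0], [-0.981, -0.003, -0.196]]
wrist_force: [-5.2, 0.5, 5.3]
gripper_width: 0.685
gripper_force: 30.0
```

```bash
python3 -c "
from h import *
st()"
```

```text
t 23.6 tcp [ 0.6209 -0.2772  0.0467] phi -179.04 q [ -50.6   47.3  -23.  -124.5  -66.8   73.8] F [-5.2  0.5  5.3] M [0.05 0.85 0.12] g 59.6 30.0
```

{"api": "move_arm", "payload": {
  "series": [
    {"grip":1,"xyz":[-0.5,0,0],"angular":[0,0,0]},
    {"grip":1,"xyz":[-0.5,0,0],"angular":[0,0,0]},
    {"grip":1,"xyz":[-0.5,0,0],"angular":[0,0,0]},
    {"grip":1,"xyz":[-0.5,0,0],"angular":[0,0,0]},
    {"grip":1,"xyz":[-0.5,0,0],"angular":[0,0,0]},
    {"grip":1,"xyz":[-0.5,0,0],"angular":[0,0,0]},
    {"grip":1,"xyz":[-0.5,0,0],"angular":[0,0,0]}
  ]
}}

```text
time_s: 24.3
tcp_pos: [0.6209, -0.2771, 0.0449]
ee_rot: [[-0.202, 0.0, 0.979], [-0.002, 1.0, -0.0], [-0.979, -0.002, -0.202]]
wrist_force: [0.7, 0.6, -0.5]
gripper_width: 0.995
gripper_force: 0.0
```

```bash
python3 -c "
from h import *
st()
c=cap('top');blobs(c,(290,180,400,290),.085,150,100)
s=cap('side'); a=c['img'][170:290,290:430];b=s['img'][220:340,230:370]
cv2.imwrite('pics/b11.png',cv2.resize(cv2.cvtColor(np.hstack([a,b]),cv2.COLOR_RGB2BGR),None,fx=2.8,fy=2.8))
"
```

```text
t 24.3 tcp [ 0.6209 -0.2771  0.0449] phi -179.38 q [ -50.5   47.4  -23.  -124.5  -66.4   73.7] F [ 0.7  0.6 -0.5] M [ 0.06  1.96 -0.02] g 86.6 0.0
px [369.  188.5] n 337 w [ 0.6197 -0.2768  0.085 ] diam mm 57.6
px [387.5 278.8] n 576 w [ 0.3713 -0.3214  0.085 ] diam mm 73.3
px [304.9 277.8] n 358 w [ 0.3733 -0.0981  0.085 ] diam mm 57.8
```

View pics/b11.png

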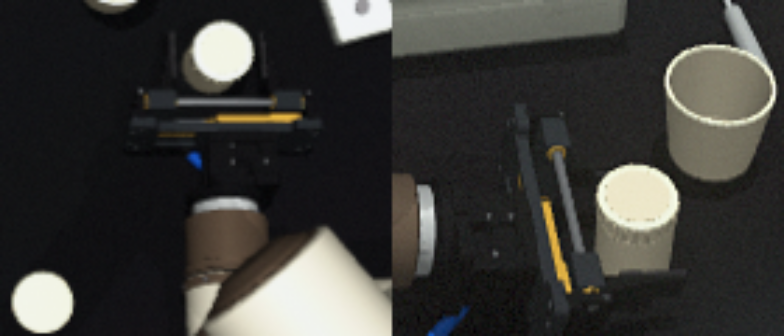

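The tub stands upright between the open fingers: its lid is round in the top view at composite (222,52), which is (0.620,-0.277). Back off.

{"api": "move_arm", "payload": {
  "series": [
    {"grip":1,"xyz":[0,0,-15],"angular":[0,0,0]},
    {"grip":1,"xyz":[0,0,-40],"angular":[0,0,0]},
    {"grip":1,"xyz":[0,0,-70],"angular":[0,0,0]},
    {"grip":1,"xyz":[-20,0,-90],"angular":[0,0,0]},
    {"grip":1,"xyz":[-60,0,-92],"angular":[0,0,0]},
    {"grip":1,"xyz":[-105,10,-82],"angular":[0,0,0]},
    {"grip":1,"xyz":[-150,20,-72],"angular":[0,0,0]},
    {"grip":1,"xyz":[-150,20,-72],"angular":[0,0,0]}
  ]
}}

```text
time_s: 25.2
tcp_pos: [0.5825, -0.2564, 0.2152]
ee_rot: [[-0.19, -0.002, 0.982], [-0.013, 1.0, -0.001], [-0.982, -0.013, -0.19]]
wrist_force: [0.3, -0.8, -0.3]
gripper_width: 1.003
gripper_force: 0.0
```

```bash
python3 -c "
from h import *
st(); goal(.53,-.22,.24,-180)
"
```

```text
t 25.2 tcp [ 0.5825 -0.2564  0.2152] phi -176.01 q [ -49.7   23.1  -25.3 -115.   -55.6   53. ] F [ 0.3 -0.8 -0.3] M [ 0.05  2.02 -0.03] g 87.2 0.0
goal xyz mm [-14.8  36.2 -56.3] ang [-0.01   1.38   0.011]
```

{"api": "move_arm", "payload": {
  "series": [
    {"grip":1,"xyz":[-15,10,-20],"angular":[0,0.13,0]},
    {"grip":1,"xyz":[-15,20,-40],"angular":[0,0.27,0]},
    {"grip":1,"xyz":[-15,36,-56],"angular":[0,0.41,0]},
    {"grip":1,"xyz":[-15,36,-56],"angular":[0,0.55,0]},
    {"grip":1,"xyz":[-15,36,-56],"angular":[0,0.69,0]},
    {"grip":1,"xyz":[-15,36,-56],"angular":[0,0.83,0]},
    {"grip":1,"xyz":[-15,36,-56],"angular":[0,0.97,0]},
    {"grip":1,"xyz":[-15,36,-56],"angular":[0,1.11,0]},
    {"grip":1,"xyz":[-15,36,-56],"angular":[0,1.25,0]},
    {"grip":1,"xyz":[-15,36,-56],"angular":[0,1.38,0]}
  ]
}}

```text
time_s: 26.2
tcp_pos: [0.5261, -0.2211, 0.2315]
ee_rot: [[-0.906, -0.018, 0.423], [-0.001, 0.999, 0.041], [-0.423, 0.037, -0.905]]
wrist_force: [-0.4, -0.6, -0.3]
gripper_width: 1.0
gripper_force: 0.0
```

```bash
python3 -c "
from h import *
st(); goal(.56,-.25,.25,-90.6)
"
```

```text
t 26.2 tcp [ 0.5261 -0.2211  0.2315] phi -179.95 q [-10.2   9.  -20.1 -11.  -37.1 -71.8] F [-0.4 -0.6 -0.3] M [ 0.05  0.75 -0.01] g 87.0 0.0
goal xyz mm [-38.5 -28.8  -3.6] ang [-0.308  0.374 -1.523]
```

{"api": "move_arm", "payload": {
  "series": [
    {"grip":1,"xyz":[0,0,-5],"angular":[0,0.25,0]},
    {"grip":1,"xyz":[-10,0,-5],"angular":[0,0.43,0]},
    {"grip":1,"xyz":[-39,-29,-4],"angular":[0,0.43,0]},
    {"grip":1,"xyz":[-39,-29,-4],"angular":[-0.308,0.374,-1.523]},
    {"grip":1,"xyz":[-39,-29,-4],"angular":[-0.308,0.374,-1.523]},
    {"grip":1,"xyz":[-39,-29,-4],"angular":[-0.308,0.374,-1.523]},
    {"grip":1,"xyz":[-39,-29,-4],"angular":[-0.308,0.374,-1.523]},
    {"grip":1,"xyz":[-39,-29,-4],"angular":[-0.308,0.374,-1.523]},
    {"grip":1,"xyz":[-39,-29,-4],"angular":[-0.308,0.374,-1.523]},
    {"grip":1,"xyz":[-39,-29,-4],"angular":[-0.308,0.374,-1.523]}
  ]
}}

```text
time_s: 27.2
tcp_pos: [0.561, -0.2505, 0.2504]
ee_rot: [[-0.476, -0.879, 0.001], [-0.879, 0.476, 0.015], [-0.013, 0.006, -1.0]]
wrist_force: [0.3, 0.5, -0.5]
gripper_width: 1.0
gripper_force: 0.0
```

{"api": "move_arm", "payload": {
  "series": [
    {"grip":1,"xyz":[0,0,0],"angular":[0,0,0]},
    {"grip":1,"xyz":[0,0,0],"angular":[0,0,0]}
  ]
}}

```text
time_s: 27.4
tcp_pos: [0.5618, -0.2503, 0.2509]
ee_rot: [[-0.484, -0.875, 0.002], [-0.875, 0.484, 0.015], [-0.014, 0.005, -1.0]]
wrist_force: [0.3, -0.2, -0.6]
gripper_width: 0.998
gripper_force: 0.0
```

```bash
python3 -c "
from h import *
st(); goal(.62,-.277,.25,-90.6);c=cap('top');blobs(c,(350,150,400,215),.085,150,100)
"
```

```text
t 27.4 tcp [ 0.5618 -0.2503  0.2509] phi -118.98 q [ -9.4  21.   -0.2  -0.9 -68.7 -19.3] F [ 0.3 -0.2 -0.6] M [ 0.05 -0.05 -0.  ] g 86.9 0.0
goal xyz mm [ -4.8 -63.9   0.6] ang [ 0.001  0.015 -0.495]
px [366.2 166.8] n 1133 w [ 0.6816 -0.2701  0.085 ] diam mm 106.4
```

{"api": "move_arm", "payload": {
  "series": [
    {"grip":1,"xyz":[-5,-40,0],"angular":[0,0.01,-0.14]},
    {"grip":1,"xyz":[-5,-64,0],"angular":[0,0.01,-0.28]},
    {"grip":1,"xyz":[-5,-64,0],"angular":[0,0.015,-0.42]},
    {"grip":1,"xyz":[-5,-64,0],"angular":[0,0.015,-0.495]},
    {"grip":1,"xyz":[-5,-64,0],"angular":[0,0.015,-0.495]},
    {"grip":1,"xyz":[-5,-64,0],"angular":[0,0.015,-0.495]}
  ]
}}

```text
time_s: 28.05
tcp_pos: [0.6211, -0.2764, 0.2514]
ee_rot: [[-0.01, -1.0, 0.0], [-1.0, 0.01, 0.0], [-0.0, -0.0, -1.0]]
wrist_force: [-0.7, -0.2, -0.1]
gripper_width: 1.0
gripper_force: 0.0
```

```bash
python3 -c "
from h import *
st(); goal(.62,-.277,.067,-90.6)
c=cap('side'); print(w2px(c,[[.62,-.277,.085]]));blobs(c,(250,255,350,315),.085,90,100)
"
```

```text
t 28.05 tcp [ 0.6211 -0.2764  0.2514] phi -90.56 q [-10.4  27.3   9.4  -0.  -72.1   9.8] F [-0.7 -0.2 -0.1] M [ 0.08 -0.06 -0.02] g 87.0 0.0
goal xyz mm [  0.7   1.2 184.4] ang [-0.     0.     0.001]
[[317.50689016 289.46308035]]
px [341.6 268.1] n 441 w [ 0.6839 -0.2294  0.085 ] diam mm 50.6
px [317.4 300.8] n 488 w [ 0.6134 -0.3043  0.085 ] diam mm 49.4
```

{"api": "move_arm", "payload": {
  "series": [
    {"grip":1,"xyz":[1,1,50],"angular":[0,0,0]},
    {"grip":1,"xyz":[1,1,100],"angular":[0,0,0]},
    {"grip":1,"xyz":[1,1,145],"angular":[0,0,0]},
    {"grip":1,"xyz":[1,1,184],"angular":[0,0,0]},
    {"grip":1,"xyz":[1,1,184],"angular":[0,0,0]},
    {"grip":0,"xyz":[1,1,184],"angular":[0,0,0]},
    {"grip":0,"xyz":[1,1,184],"angular":[0,0,0]},
    {"grip":0,"xyz":[1,1,184],"angular":[0,0,0]},
    {"grip":0,"xyz":[1,1,184],"angular":[0,0,0]},
    {"grip":0,"xyz":[1,1,184],"angular":[0,0,0]}
  ]
}}

```text
time_s: 29.1
tcp_pos: [0.6207, -0.2775, 0.0695]
ee_rot: [[-0.007, -1.0, 0.002], [-1.0, 0.007, -0.001], [0.001, -0.002, -1.0]]
wrist_force: [-2.3, 1.9, 6.9]
gripper_width: 0.68
gripper_force: 30.0
```

{"api": "move_arm", "payload": {
  "series": [
    {"grip":0,"xyz":[0,0,0],"angular":[0,0,0]},
    {"grip":0,"xyz":[0,0,0],"angular":[0,0,0]}
  ]
}}

```text
time_s: 29.3
tcp_pos: [0.6207, -0.2775, 0.0695]
ee_rot: [[-0.007, -1.0, 0.002], [-1.0, 0.007, -0.001], [0.001, -0.002, -1.0]]
wrist_force: [-2.3, 1.1, 7.1]
gripper_width: 0.686
gripper_force: 30.0
```

{"api": "move_arm", "payload": {
  "series": [
    {"grip":0,"xyz":[0,0,-30],"angular":[0,0,0]},
    {"grip":0,"xyz":[0,0,-75],"angular":[0,0,0]},
    {"grip":0,"xyz":[0,0,-120],"angular":[0,0,0]},
    {"grip":0,"xyz":[0,0,-165],"angular":[0,0,0]},
    {"grip":0,"xyz":[0,0,-205],"angular":[0,0,0]},
    {"grip":0,"xyz":[0,0,-220],"angular":[0,0,0]},
    {"grip":0,"xyz":[0,0,-220],"angular":[0,0,0]}
  ]
}}

```text
time_s: 30.0
tcp_pos: [0.6211, -0.2774, 0.2906]
ee_rot: [[-0.007, -1.0, 0.007], [-1.0, 0.007, -0.001], [0.001, -0.007, -1.0]]
wrist_force: [-0.7, 0.2, -3.3]
gripper_width: 0.684
gripper_force: 30.0
```

```bash
python3 -c "
from h import *
st(); goal(.486,.1505,.288,-90.6)
c=cap('top');blobs(c,(200,200,270,252),.182,175,100);blobs(c,(350,150,400,215),.085,150,100)
"
```

```text
t 30.0 tcp [ 0.6211 -0.2774  0.2906] phi -90.41 q [-10.5  26.1  13.   -0.  -76.4  10.1] F [-0.7  0.2 -3.3] M [ 0.06 -0.04 -0.04] g 59.5 30.0
goal xyz mm [-426.9  138.2    1.1] ang [-0.007 -0.001  0.003]
px [226.8 206.9] n 490 w [0.5515 0.1057 0.182 ] diam mm 64.0
px [254.5 202.5] n 180 w [0.5631 0.0349 0.182 ] diam mm 38.9
px [235.6 231.9] n 420 w [0.4871 0.082  0.182 ] diam mm 58.8
px [232.8 249.4] n 171 w [0.4427 0.0882 0.182 ] diam mm 37.3
```

Tub 1 is at (0.487, 0.082), as planned. Carry tub 2 over.

{"api": "move_arm", "payload": {
  "series": [
    {"grip":0,"xyz":[-45,15,0],"angular":[0,0,0]},
    {"grip":0,"xyz":[-92,30,0],"angular":[0,0,0]},
    {"grip":0,"xyz":[-139,45,0],"angular":[0,0,0]},
    {"grip":0,"xyz":[-186,60,0],"angular":[0,0,0]},
    {"grip":0,"xyz":[-233,75,0],"angular":[0,0,0]},
    {"grip":0,"xyz":[-280,91,0],"angular":[0,0,0]},
    {"grip":0,"xyz":[-327,106,0],"angular":[0,0,0]},
    {"grip":0,"xyz":[-374,121,0],"angular":[0,0,0]},
    {"grip":0,"xyz":[-412,133,0],"angular":[0,0,0]},
    {"grip":0,"xyz":[-427,138,0],"angular":[0,0,0]}
  ]
}}

```text
time_s: 31.05
tcp_pos: [0.4829, 0.1532, 0.2846]
ee_rot: [[-0.004, -1.0, -0.004], [-1.0, 0.004, -0.001], [0.001, 0.004, -1.0]]
wrist_force: [0.6, 0.3, -2.6]
gripper_width: 0.686
gripper_force: 30.0
```

{"api": "move_arm", "payload": {
  "series": [
    {"grip":0,"xyz":[0,0,0],"angular":[0,0,0]},
    {"grip":0,"xyz":[0,0,0],"angular":[0,0,0]}
  ]
}}

```text
time_s: 31.25
tcp_pos: [0.4844, 0.1505, 0.2854]
ee_rot: [[-0.006, -1.0, -0.003], [-1.0, 0.006, -0.002], [0.002, 0.003, -1.0]]
wrist_force: [0.4, -0.6, -3.2]
gripper_width: 0.687
gripper_force: 30.0
```

```bash
python3 -c "
from h import *
st(); goal(.486,.1505,.169,-90.6)
"
```

```text
t 31.25 tcp [0.4844 0.1505 0.2854] phi -90.37 q [ 35.6   9.  -12.    0.  -69.1 -36. ] F [ 0.4 -0.6 -3.2] M [ 0.03 -0.02 -0.06] g 59.7 30.0
goal xyz mm [ -0.3  -1.9 116.3] ang [ 0.003 -0.002  0.004]
```

{"api": "move_arm", "payload": {
  "series": [
    {"grip":0,"xyz":[0,-1.5,45],"angular":[0,0,0]},
    {"grip":0,"xyz":[0,-1.5,85],"angular":[0,0,0]},
    {"grip":0,"xyz":[0,-1.5,108],"angular":[0,0,0]},
    {"grip":0,"xyz":[0,-1.5,114],"angular":[0,0,0]},
    {"grip":0,"xyz":[0,-1.5,117],"angular":[0,0,0]},
    {"grip":0,"xyz":[0,-1.5,119],"angular":[0,0,0]},
    {"grip":0,"xyz":[0,-1.5,119],"angular":[0,0,0]}
  ]
}}

```text
time_s: 31.95
tcp_pos: [0.4877, 0.1508, 0.1694]
ee_rot: [[-0.007, -1.0, 0.003], [-1.0, 0.007, 0.001], [-0.001, -0.003, -1.0]]
wrist_force: [0.7, 0.9, -3.4]
gripper_width: 0.684
gripper_force: 30.0
```

```bash
python3 -c "
from h import *
st()"
```

```text
t 31.95 tcp [0.4877 0.1508 0.1694] phi -90.42 q [ 35.5  15.2 -22.    0.1 -52.6 -35.9] F [ 0.7  0.9 -3.4] M [ 0.05 -0.01 -0.02] g 59.5 30.0
```

{"api": "move_arm", "payload": {
  "series": [
    {"grip":0,"xyz":[0,0,1],"angular":[0,0,0]},
    {"grip":0,"xyz":[0,0,2],"angular":[0,0,0]},
    {"grip":0,"xyz":[0,0,3],"angular":[0,0,0]},
    {"grip":0,"xyz":[0,0,3],"angular":[0,0,0]}
  ]
}}

```text
time_s: 32.35
tcp_pos: [0.4872, 0.1509, 0.1665]
ee_rot: [[-0.007, -1.0, 0.002], [-1.0, 0.007, 0.0], [-0.0, -0.002, -1.0]]
wrist_force: [-2.0, 0.0, 4.0]
gripper_width: 0.684
gripper_force: 30.0
```

```bash
python3 -c "
from h import *
st()"
```

```text
t 32.35 tcp [0.4872 0.1509 0.1665] phi -90.38 q [ 35.5  15.4 -22.3   0.1 -52.2 -35.9] F [-2.  0.  4.] M [ 0.19  0.73 -0.07] g 59.5 30.0
```

{"api": "move_arm", "payload": {
  "series": [
    {"grip":1,"xyz":[0,0,-0.5],"angular":[0,0,0]},
    {"grip":1,"xyz":[0,0,-0.5],"angular":[0,0,0]},
    {"grip":1,"xyz":[0,0,-0.5],"angular":[0,0,0]},
    {"grip":1,"xyz":[0,0,-0.5],"angular":[0,0,0]},
    {"grip":1,"xyz":[0,0,-0.5],"angular":[0,0,0]},
    {"grip":1,"xyz":[0,0,-40],"angular":[0,0,0]},
    {"grip":1,"xyz":[0,0,-85],"angular":[0,0,0]},
    {"grip":1,"xyz":[0,0,-85],"angular":[0,0,0]}
  ]
}}

```text
time_s: 33.15
tcp_pos: [0.4902, 0.1521, 0.2568]
ee_rot: [[-0.006, -1.0, 0.014], [-1.0, 0.006, 0.005], [-0.006, -0.014, -1.0]]
wrist_force: [0.1, 1.1, -0.0]
gripper_width: 1.0
gripper_force: 0.0
```

```bash
python3 -c "
from h import *
st(); goal(.6024,.1158,.252,-20)"
```

```text
t 33.15 tcp [0.4902 0.1521 0.2568] phi -90.32 q [ 35.5  10.3 -14.7   0.2 -64.1 -35.9] F [ 0.1  1.1 -0. ] M [ 0.11 -0.07 -0.03] g 87.0 0.0
goal xyz mm [  35.7 -112.3    6.2] ang [-0.015 -0.003 -1.227]
```

{"api": "move_arm", "payload": {
  "series": [
    {"grip":1,"xyz":[12,-35,0],"angular":[0,0,-0.14]},
    {"grip":1,"xyz":[25,-75,0],"angular":[0,0,-0.28]},
    {"grip":1,"xyz":[36,-112,3],"angular":[0,0,-0.42]},
    {"grip":1,"xyz":[36,-112,3],"angular":[0,0,-0.56]},
    {"grip":1,"xyz":[36,-112,3],"angular":[0,0,-0.7]},
    {"grip":1,"xyz":[36,-112,3],"angular":[0,0,-0.84]},
    {"grip":1,"xyz":[36,-112,3],"angular":[0,0,-0.98]},
    {"grip":1,"xyz":[36,-112,3],"angular":[0,0,-1.12]},
    {"grip":1,"xyz":[36,-112,3],"angular":[0,0,-1.227]},
    {"grip":1,"xyz":[36,-112,3],"angular":[0,0,-1.227]}
  ]
}}

```text
time_s: 34.15
tcp_pos: [0.5985, 0.1139, 0.2469]
ee_rot: [[0.939, -0.344, 0.0], [-0.344, -0.939, -0.0], [0.001, 0.0, -1.0]]
wrist_force: [0.4, -0.2, 0.9]
gripper_width: 0.999
gripper_force: 0.0
```

```bash
python3 -c "
from h import *
st(); goal(.6024,.1158,.1755,-20)
c=cap('top'); print(w2px(c,[[.485,.151,.182],[.487,.082,.182]])); blobs(c,(200,215,270,252),.182,175,100)"
```

```text
t 34.15 tcp [0.5985 0.1139 0.2469] phi -20.12 q [ 26.   20.5  -2.    0.  -67.5  43.9] F [ 0.4 -0.2  0.9] M [ 0.05 -0.02  0.01] g 86.9 0.0
goal xyz mm [ 2.9 -3.2 71.4] ang [ 0.    -0.001 -0.002]
[[208.4347407  232.60896642]
 [235.57623315 231.94152222]]
px [235.7 232.2] n 411 w [0.4864 0.0817 0.182 ] diam mm 58.2
px [241.4 249.7] n 181 w [0.4419 0.0664 0.182 ] diam mm 38.4
```

{"api": "move_arm", "payload": {
  "series": [
    {"grip":1,"xyz":[3,-3,35],"angular":[0,0,0]},
    {"grip":1,"xyz":[3,-3,71],"angular":[0,0,0]},
    {"grip":0,"xyz":[3,-3,71],"angular":[0,0,0]},
    {"grip":0,"xyz":[3,-3,71],"angular":[0,0,0]},
    {"grip":0,"xyz":[3,-3,71],"angular":[0,0,0]},
    {"grip":0,"xyz":[3,-3,71],"angular":[0,0,0]},
    {"grip":0,"xyz":[3,-3,71],"angular":[0,0,0]},
    {"grip":0,"xyz":[3,-3,71],"angular":[0,0,0]},
    {"grip":0,"xyz":[3,-3,71],"angular":[0,0,0]},
    {"grip":0,"xyz":[3,-3,71],"angular":[0,0,0]}
  ]
}}

```text
time_s: 35.2
tcp_pos: [0.6025, 0.1157, 0.1766]
ee_rot: [[0.939, -0.344, 0.001], [-0.344, -0.939, -0.0], [0.001, -0.0, -1.0]]
wrist_force: [0.0, 0.1, -0.3]
gripper_width: 0.357
gripper_force: 0.0
```

{"api": "move_arm", "payload": {
  "series": [
    {"grip":0,"xyz":[0,0,0],"angular":[0,0,0]},
    {"grip":0,"xyz":[0,0,0],"angular":[0,0,0]},
    {"grip":0,"xyz":[0,0,0],"angular":[0,0,0]},
    {"grip":0,"xyz":[0,0,0],"angular":[0,0,0]},
    {"grip":0,"xyz":[0,0,0],"angular":[0,0,0]}
  ]
}}

```text
time_s: 35.7
tcp_pos: [0.6027, 0.1161, 0.1764]
ee_rot: [[0.939, -0.343, 0.002], [-0.343, -0.939, 0.0], [0.001, -0.001, -1.0]]
wrist_force: [0.3, 2.3, -0.4]
gripper_width: 0.158
gripper_force: 30.0
```

```bash
python3 -c "
from h import *
st(); p=r.sense()['tcp_pos']; a=np.radians(-.6)
for d in (.02,.028,.034): goal(p[0]-d*np.cos(a),p[1]-d*np.sin(a),p[2],-20.1)"
```

```text
t 35.7 tcp [0.6027 0.1161 0.1764] phi -20.09 q [ 26.   24.2  -7.    0.  -58.8  43.9] F [ 0.3  2.3 -0.4] M [ 0.57 -0.13  0.09] g 13.7 30.0
goal xyz mm [-18.9   6.7  -0. ] ang [-0.001 -0.001  0.   ]
goal xyz mm [-26.4   9.3  -0. ] ang [-0.001 -0.001  0.   ]
goal xyz mm [-32.1  11.3  -0.1] ang [-0.001 -0.001  0.   ]
```

{"api": "move_arm", "payload": {
  "series": [
    {"grip":0,"xyz":[-4.7,1.7,0],"angular":[0,0,0]},
    {"grip":0,"xyz":[-9.4,3.3,0],"angular":[0,0,0]},
    {"grip":0,"xyz":[-14.1,5,0],"angular":[0,0,0]},
    {"grip":0,"xyz":[-18.9,6.7,0],"angular":[0,0,0]},
    {"grip":0,"xyz":[-22,7.8,0],"angular":[0,0,0]},
    {"grip":0,"xyz":[-24,8.5,0],"angular":[0,0,0]},
    {"grip":0,"xyz":[-26.4,9.3,0],"angular":[0,0,0]},
    {"grip":0,"xyz":[-28.3,10,0],"angular":[0,0,0]},
    {"grip":0,"xyz":[-28.3,10,0],"angular":[0,0,0]}
  ]
}}

```text
time_s: 36.6
tcp_pos: [0.5732, 0.1163, 0.1764]
ee_rot: [[0.939, -0.344, 0.003], [-0.344, -0.939, 0.001], [0.003, -0.002, -1.0]]
wrist_force: [2.9, 4.2, -2.9]
gripper_width: 0.161
gripper_force: 30.0
```

```bash
python3 -c "
from h import *
st()"
```

```text
t 36.6 tcp [0.5732 0.1163 0.1764] phi -20.09 q [ 27.4  21.5 -11.3   0.1 -57.   42.5] F [ 2.9  4.2 -2.9] M [ 1.16 -0.92  0.08] g 14.0 30.0
```

{"api": "move_arm", "payload": {
  "series": [
    {"grip":0,"xyz":[-0.9,0.3,0],"angular":[0,0,0]},
    {"grip":0,"xyz":[-1.9,0.7,0],"angular":[0,0,0]},
    {"grip":0,"xyz":[-2.8,1,0],"angular":[0,0,0]},
    {"grip":0,"xyz":[-2.8,1,0],"angular":[0,0,0]}
  ]
}}

```text
time_s: 37.0
tcp_pos: [0.571, 0.1163, 0.1765]
ee_rot: [[0.939, -0.344, 0.005], [-0.344, -0.939, 0.001], [0.004, -0.002, -1.0]]
wrist_force: [5.0, 3.3, -5.1]
gripper_width: 0.16
gripper_force: 30.0
```

```bash
python3 -c "
from h import *
st()"
```

```text
t 37.0 tcp [0.571  0.1163 0.1765] phi -20.09 q [ 27.5  21.3 -11.7   0.1 -56.8  42.4] F [ 5.   3.3 -5.1] M [ 1.02 -1.51  0.06] g 13.9 30.0
```

{"api": "move_arm", "payload": {
  "series": [
    {"grip":0,"xyz":[-0.9,0.3,0],"angular":[0,0,0]},
    {"grip":0,"xyz":[-1.9,0.7,0],"angular":[0,0,0]},
    {"grip":0,"xyz":[-2.8,1,0],"angular":[0,0,0]},
    {"grip":0,"xyz":[-2.8,1,0],"angular":[0,0,0]}
  ]
}}

```text
time_s: 37.4
tcp_pos: [0.5706, 0.1164, 0.1765]
ee_rot: [[0.939, -0.343, 0.01], [-0.343, -0.939, 0.001], [0.009, -0.005, -1.0]]
wrist_force: [13.7, 1.6, -9.1]
gripper_width: 0.163
gripper_force: 30.0
```

```bash
python3 -c "
from h import *
st()"
```

```text
t 37.4 tcp [0.5706 0.1164 0.1765] phi -20.07 q [ 27.6  21.1 -12.    0.2 -56.4  42.2] F [13.7  1.6 -9.1] M [ 0.22 -3.7   0.03] g 14.2 30.0
```

The bar is firm against both tubs (14 N). Tighten while keeping the push.

{"api": "move_arm", "payload": {
  "series": [
    {"grip":0,"xyz":[0,0,0],"angular":[0,0,0.13]},
    {"grip":0,"xyz":[0,0,0],"angular":[0,0,0.26]},
    {"grip":0,"xyz":[0,0,0],"angular":[0,0,0.39]},
    {"grip":0,"xyz":[0,0,0],"angular":[0,0,0.52]},
    {"grip":0,"xyz":[0,0,0],"angular":[0,0,0.65]},
    {"grip":0,"xyz":[0,0,0],"angular":[0,0,0.78]},
    {"grip":0,"xyz":[0,0,0],"angular":[0,0,0.9]},
    {"grip":0,"xyz":[0,0,0],"angular":[0,0,1.0]},
    {"grip":0,"xyz":[0,0,0],"angular":[0,0,1.1]},
    {"grip":0,"xyz":[0,0,0],"angular":[0,0,1.17]}
  ]
}}

```text
time_s: 38.4
tcp_pos: [0.5705, 0.1163, 0.1765]
ee_rot: [[0.047, -0.999, 0.01], [-0.999, -0.047, 0.001], [-0.001, -0.01, -1.0]]
wrist_force: [12.8, 0.4, -8.6]
gripper_width: 0.158
gripper_force: 30.0
```

```bash
python3 -c "
from h import *
st()"
```

```text
t 38.4 tcp [0.5705 0.1163 0.1765] phi -87.3 q [ 27.6  21.1 -12.    0.2 -56.4 -25. ] F [12.8  0.4 -8.6] M [ 0.3  -3.55  0.12] g 13.7 30.0
```

{"api": "move_arm", "payload": {
  "series": [
    {"grip":0,"xyz":[0,0,0],"angular":[0,0,0.03]},
    {"grip":0,"xyz":[0,0,0],"angular":[0,0,0.06]},
    {"grip":0,"xyz":[0,0,0],"angular":[0,0,0.08]},
    {"grip":0,"xyz":[0,0,0],"angular":[0,0,0.08]}
  ]
}}

```text
time_s: 38.8
tcp_pos: [0.5705, 0.1164, 0.1765]
ee_rot: [[-0.028, -1.0, 0.01], [-1.0, 0.028, 0.001], [-0.001, -0.01, -1.0]]
wrist_force: [12.1, 1.4, -8.6]
gripper_width: 0.16
gripper_force: 30.0
```

```bash
python3 -c "
from h import *
st()"
```

```text
t 38.8 tcp [0.5705 0.1164 0.1765] phi -91.63 q [ 27.6  21.1 -12.    0.3 -56.4 -29.3] F [12.1  1.4 -8.6] M [ 0.32 -3.53  0.43] g 13.9 30.0
```

{"api": "move_arm", "payload": {
  "series": [
    {"grip":0.5,"xyz":[0,0,0],"angular":[0,0,0.06]},
    {"grip":0.5,"xyz":[0,0,0],"angular":[0,0,0.06]},
    {"grip":0.5,"xyz":[0,0,0],"angular":[0,0,0.06]},
    {"grip":0.5,"xyz":[0,0,0],"angular":[0,0,0.06]},
    {"grip":0.5,"xyz":[0,0,0],"angular":[0,0,0.06]},
    {"grip":0.6,"xyz":[0,0,-40],"angular":[0,0,0]},
    {"grip":1,"xyz":[0,0,-80],"angular":[0,0,0]},
    {"grip":1,"xyz":[0,0,-80],"angular":[0,0,0]}
  ]
}}

```text
time_s: 39.6
tcp_pos: [0.5692, 0.1166, 0.2631]
ee_rot: [[-0.029, -0.999, 0.013], [-1.0, 0.029, 0.003], [-0.003, -0.013, -1.0]]
wrist_force: [1.2, 0.4, 0.4]
gripper_width: 0.686
gripper_force: 0.0
```

```bash
python3 -c "
from h import *
st(); goal(.530,.3285,.252,-0.6)"
```

```text
t 39.6 tcp [0.5692 0.1166 0.2631] phi -91.66 q [ 27.6  16.8  -5.1   0.2 -67.4 -29.4] F [1.2 0.4 0.4] M [ 0.1  -0.08  0.  ] g 59.7 0.0
goal xyz mm [-210.7   45.5   11.2] ang [-0.013 -0.008 -1.589]
```

{"api": "move_arm", "payload": {
  "series": [
    {"grip":0.7,"xyz":[-40,9,0],"angular":[0,0,-0.14]},
    {"grip":0.7,"xyz":[-85,18,0],"angular":[0,0,-0.28]},
    {"grip":0.7,"xyz":[-130,28,0],"angular":[0,0,-0.42]},
    {"grip":0.7,"xyz":[-175,37,0],"angular":[0,0,-0.56]},
    {"grip":0.7,"xyz":[-211,46,8],"angular":[0,0,-0.7]},
    {"grip":0.7,"xyz":[-211,46,8],"angular":[0,0,-0.98]},
    {"grip":0.7,"xyz":[-211,46,8],"angular":[0,0,-1.26]},
    {"grip":0.7,"xyz":[-211,46,8],"angular":[0,0,-1.589]},
    {"grip":0.7,"xyz":[-211,46,8],"angular":[0,0,-1.589]},
    {"grip":0.7,"xyz":[-211,46,8],"angular":[0,0,-1.589]}
  ]
}}

```text
time_s: 40.6
tcp_pos: [0.5265, 0.328, 0.2479]
ee_rot: [[0.99, -0.144, 0.0], [-0.144, -0.99, -0.001], [0.0, 0.001, -1.0]]
wrist_force: [-0.1, -0.5, 0.2]
gripper_width: 0.698
gripper_force: 0.0
```

{"api": "move_arm", "payload": {
  "series": [
    {"grip":0.7,"xyz":[0,0,0],"angular":[0,0,0]},
    {"grip":0.7,"xyz":[0,0,0],"angular":[0,0,0]}
  ]
}}

```text
time_s: 40.8
tcp_pos: [0.5266, 0.3281, 0.2481]
ee_rot: [[0.988, -0.154, 0.001], [-0.154, -0.988, -0.001], [0.001, 0.001, -1.0]]
wrist_force: [0.2, 0.6, -0.4]
gripper_width: 0.701
gripper_force: 0.0
```

```bash
python3 -c "
from h import *
st(); goal(.530,.3285,.158,-0.6)
c=cap('top');blobs(c,(195,215,270,255),.182,175,100)"
```

```text
t 40.8 tcp [0.5266 0.3281 0.2481] phi -8.83 q [ 46.9  21.6  -0.2   0.1 -68.2  34.3] F [ 0.2  0.6 -0.4] M [ 0.    0.03 -0.03] g 61.0 0.0
goal xyz mm [ 3.2 -1.  90.1] ang [ 0.001 -0.001 -0.144]
px [224.2 230.1] n 1178 w [0.4915 0.1111 0.182 ] diam mm 98.6
px [231.4 249.7] n 239 w [0.4419 0.0917 0.182 ] diam mm 44.1
```

{"api": "move_arm", "payload": {
  "series": [
    {"grip":0.7,"xyz":[3,-1,0],"angular":[0,0,-0.144]},
    {"grip":0.7,"xyz":[3,-1,45],"angular":[0,0,-0.144]},
    {"grip":0.7,"xyz":[3,-1,80],"angular":[0,0,-0.144]},
    {"grip":0.7,"xyz":[3,-1,89],"angular":[0,0,-0.144]},
    {"grip":0,"xyz":[3,-1,89],"angular":[0,0,-0.144]},
    {"grip":0,"xyz":[3,-1,89],"angular":[0,0,-0.144]},
    {"grip":0,"xyz":[3,-1,89],"angular":[0,0,-0.144]},
    {"grip":0,"xyz":[3,-1,89],"angular":[0,0,-0.144]},
    {"grip":0,"xyz":[3,-1,89],"angular":[0,0,-0.144]},
    {"grip":0,"xyz":[3,-1,89],"angular":[0,0,-0.144]}
  ]
}}

```text
time_s: 41.85
tcp_pos: [0.5302, 0.329, 0.16]
ee_rot: [[1.0, -0.007, 0.002], [-0.007, -1.0, 0.001], [0.002, -0.001, -1.0]]
wrist_force: [-0.3, -0.8, -0.2]
gripper_width: 0.238
gripper_force: 0.0
```

{"api": "move_arm", "payload": {
  "series": [
    {"grip":0,"xyz":[0,0,0],"angular":[0,0,0]},
    {"grip":0,"xyz":[0,0,0],"angular":[0,0,0]},
    {"grip":0,"xyz":[0,0,0],"angular":[0,0,0]},
    {"grip":0,"xyz":[0,0,0],"angular":[0,0,0]}
  ]
}}

```text
time_s: 42.25
tcp_pos: [0.5302, 0.3298, 0.1597]
ee_rot: [[1.0, -0.006, 0.002], [-0.006, -1.0, 0.001], [0.002, -0.001, -1.0]]
wrist_force: [-1.6, 4.9, 1.8]
gripper_width: 0.157
gripper_force: 30.0
```

```bash
python3 -c "
from h import *
st()"
```

```text
t 42.25 tcp [0.5302 0.3298 0.1597] phi -0.37 q [ 46.7  26.   -6.6   0.  -57.3  42.9] F [-1.6  4.9  1.8] M [ 1.14  0.5  -0.07] g 13.7 30.0
```

{"api": "move_arm", "payload": {
  "series": [
    {"grip":0,"xyz":[0,-0.8,0],"angular":[0,0,0.1]},
    {"grip":0,"xyz":[0,-0.8,0],"angular":[0,0,0.22]},
    {"grip":0,"xyz":[0,-0.8,0],"angular":[0,0,0.34]},
    {"grip":0,"xyz":[0,-0.8,0],"angular":[0,0,0.46]},
    {"grip":0,"xyz":[0,-0.8,0],"angular":[0,0,0.58]},
    {"grip":0,"xyz":[0,-0.8,0],"angular":[0,0,0.7]},
    {"grip":0,"xyz":[0,-0.8,0],"angular":[0,0,0.82]},
    {"grip":0,"xyz":[0,-0.8,0],"angular":[0,0,0.94]},
    {"grip":0,"xyz":[0,-0.8,0],"angular":[0,0,1.05]},
    {"grip":0,"xyz":[0,-0.8,0],"angular":[0,0,1.05]}
  ]
}}

```text
time_s: 43.25
tcp_pos: [0.5301, 0.3297, 0.1598]
ee_rot: [[0.492, -0.871, 0.001], [-0.871, -0.492, -0.0], [0.001, -0.001, -1.0]]
wrist_force: [-1.8, 2.0, 1.4]
gripper_width: 0.162
gripper_force: 30.0
```

{"api": "move_arm", "payload": {
  "series": [
    {"grip":0,"xyz":[0,0,0],"angular":[0,0,0]},
    {"grip":0,"xyz":[0,0,0],"angular":[0,0,0]}
  ]
}}

```text
time_s: 43.45
tcp_pos: [0.5301, 0.3297, 0.1597]
ee_rot: [[0.493, -0.87, 0.001], [-0.87, -0.493, -0.0], [0.001, -0.001, -1.0]]
wrist_force: [-3.0, 1.8, 3.6]
gripper_width: 0.159
gripper_force: 30.0
```

```bash
python3 -c "
from h import *
st()"
```

```text
t 43.45 tcp [0.5301 0.3297 0.1597] phi -60.45 q [ 46.7  26.   -6.6   0.1 -57.4 -17.2] F [-3.   1.8  3.6] M [0.55 0.66 0.04] g 13.9 30.0
```

Release, rise and move clear to the right for a final look.

{"api": "move_arm", "payload": {
  "series": [
    {"grip":0.5,"xyz":[0,0,0],"angular":[0,0,0]},
    {"grip":0.5,"xyz":[0,0,0],"angular":[0,0,0]},
    {"grip":0.5,"xyz":[0,0,0],"angular":[0,0,0]},
    {"grip":0.5,"xyz":[0,0,0],"angular":[0,0,0]},
    {"grip":0.5,"xyz":[0,0,-40],"angular":[0,0,0]},
    {"grip":0.5,"xyz":[0,0,-90],"angular":[0,0,0]},
    {"grip":0.5,"xyz":[0,0,-130],"angular":[0,0,0]},
    {"grip":0.5,"xyz":[0,0,-130],"angular":[0,0,0]}
  ]
}}

```text
time_s: 44.25
tcp_pos: [0.5324, 0.331, 0.297]
ee_rot: [[0.492, -0.87, 0.013], [-0.87, -0.492, 0.008], [-0.001, -0.015, -1.0]]
wrist_force: [0.5, -0.2, 0.1]
gripper_width: 0.496
gripper_force: 0.0
```

```bash
python3 -c "
from h import *
st(); goal(.40,.54,.28,-60.4)"
```

```text
t 44.25 tcp [0.5324 0.331  0.297 ] phi -60.51 q [ 46.7  20.2   4.7   0.2 -73.7 -17.3] F [ 0.5 -0.2  0.1] M [0.07 0.02 0.  ] g 43.2 0.0
goal xyz mm [-247.1   12.7   17. ] ang [-0.015  0.001 -0.002]
```

{"api": "move_arm", "payload": {
  "series": [
    {"grip":0.5,"xyz":[-45,2,0],"angular":[0,0,0]},
    {"grip":0.5,"xyz":[-95,5,0],"angular":[0,0,0]},
    {"grip":0.5,"xyz":[-145,7,0],"angular":[0,0,0]},
    {"grip":0.5,"xyz":[-195,10,0],"angular":[0,0,0]},
    {"grip":0.5,"xyz":[-247,13,0],"angular":[0,0,0]},
    {"grip":0.5,"xyz":[-247,13,0],"angular":[0,0,0]}
  ]
}}

```text
time_s: 44.85
tcp_pos: [0.3937, 0.5425, 0.2871]
ee_rot: [[0.497, -0.868, -0.0], [-0.868, -0.497, -0.001], [0.001, 0.001, -1.0]]
wrist_force: [0.9, -0.9, 0.2]
gripper_width: 0.5
gripper_force: 0.0
```

```bash
python3 -c "
from h import *
st(); c=cap('top'); s=cap('side')
a=cv2.resize(c['img'][150:270,120:300],None,fx=3,fy=3,interpolation=cv2.INTER_CUBIC); b=cv2.resize(s['img'][100:240,190:330],(240,240)); f=cv2.resize(s['img'],(240,180)); f=f[:120]
cv2.imwrite('pics/f.png',cv2.cvtColor(np.hstack([a,np.vstack([b,f])]),cv2.COLOR_RGB2BGR))
blobs(c,(300,120,380,290),.085,150,80)"
```

```text
t 44.85 tcp [0.3937 0.5425 0.2871] phi -60.21 q [ 67.8  25.4  11.3   0.  -76.  -38. ] F [ 0.9 -0.9  0.2] M [ 0.05 -0.01  0.02] g 43.5 0.0
px [330.3 159.4] n 455 w [ 0.7026 -0.1698  0.085 ] diam mm 67.6
px [306.7 277.7] n 294 w [ 0.3735 -0.1028  0.085 ] diam mm 52.4
```

View pics/f.png

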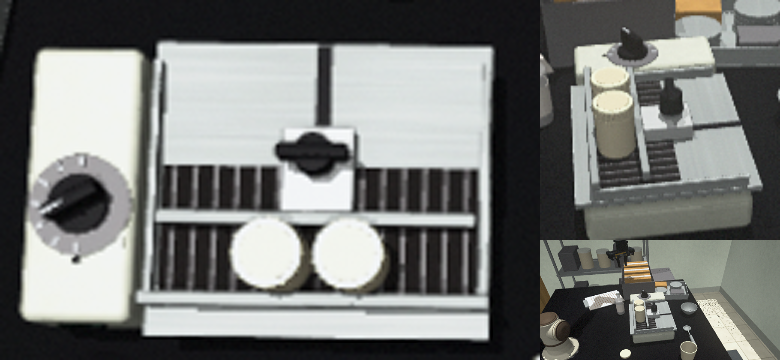

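Both tubs stand at (268,253) and (349,255), held between rail and bar. The wing lies along the bar (tight) and the selector pointer is two clicks clockwise. Hand in.

```bash
python3 -c "
from station import r
print(r.finish_job())"
```

```text
the job is handed in; nothing more can be done
None
```

The job is handed in: both closed tubs stand clamped between rail and bar, the wing knob is turned to its stop and the selector is two clicks on; one tub tipped over on the first grasp and I stood it back up before loading it.

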